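# Dock a jar tray behind its spring catch, lay the separator sheet and stack the next tray

### The arm

A 6-joint arm with a two-finger parallel gripper is mounted at the origin on the work surface. World frame = base frame: x ahead of the robot, y to its left, z up, the work surface at z = 0. Lengths are in m, angles in rad, forces in N, time in s.
With the tool pointing down it reaches from about 0.375 to 0.9 m from the base axis. Payload 3.1 kg.
Tool frame: the origin (TCP) lies between the finger pads; the fingertips stand robot.tip_extent ahead of it and the grasp point (between the pads) lies 3 mm ahead of it (robot.tip_extent is the distance from the TCP to the fingertips, in m); z points along the fingers, x is the direction in which the jaws open and shut, and the axes are right-handed (so a half turn about z gives the same grasp; the last joint's range is limited). The gripper opens to 87 mm and grips with 3 to 60 N. Pads are 19 mm wide; open, the fingers measure 117 mm over their backs; the gripper's body (75 mm by 190 mm) begins 51 mm behind the grasp point.
Start: joints at [0.97, 0.527, 1.433, -0, 1.181, -0.178], TCP at [0.256, 0.57, 0.245] pointing down, gripper open.
Joint ranges: [-3.08, 3.08], [-0.75, 2.2], [0.22, 2.44], [-1.43, 4.57], [0, 2.65], [-2.85, 2.85]. Speed limits (rad/s): [2.79, 2.79, 3.14, 3.14, 3.14, 3.14].

### API

Orientations are given as a unit quaternion [x, y, z, w].
In Python, from rig import robot, cams gives the robot as it stands.
- The arm moves only by the tool carry_out, never from a script. Its argument "steps" is a list of rows, each a list of 3 entries, a list of its own where there are three numbers: the shift along the world's x, y, z in cm, then the turn about the world's z in degrees, then the closure, from 0 (fully open) to 1 (shut). In form: [[[dx, dy, dz], spin, fingers], ...]. A call has 1 to 10 rows; each row shifts and turns the pose as measured when the row begins; what a row does not reach is not made up. A row lasts 1/10 s, in which the tool goes at most 50 mm and 8.59 degrees, less where a joint would pass 70% of its speed; a pose out of reach is approached as far as the arm can. A call with a gripper value outside its range is refused whole. The fingers move at their own pace and stop on an object; "squeeze" is the grip in N (left out, the last holds). Time passes only in rows, so rows that do not move let the fingers close. It gives the time, the measured TCP pose, the force and the opening at its end, in the units of the state.
- robot.get_obs(): the state, without advancing time (a new reading comes with each control period).
- cams.camera(name): name is "side" or "top" or "wrist"; returns a dict with "pixels" (400x640x3 uint8, red, green, blue), "fx", "fy", "cx", "cy" (pixels), "eye" and "rotation" of the camera in the world. Camera axes: x right, y up, looking along -z (the intrinsics and any distortion apply to the point x, -y, -z); pixel columns grow to the right and rows downward; lengths in m; the calibration is good to about 2 mm. A picture is of the moment at which its call begins. There is no depth.
- robot.hand_in(): hands the job in, once; it reports no verdict.
The state is a dict: "time": time; "q": joint angles; "joint_velocities": joint speeds; "joint_torque": joint torques, N m; "position": TCP position; "tool_rot": TCP orientation; "ft_force": force on the tool from outside, world axes, zero at the start; "moment": the same for the moment, N m; "grip_width": finger opening in m.
Only numpy, scipy, OpenCV 4.12 (cv2) and the standard library are available. Lean on these libraries where they do the work, as an engineer would, in place of code of your own. Each camera call takes 0.05 s, during which the arm holds its last target. There are 200 camera calls.

### The job

Slide the wide, flat-based jar tray along the bench into the steel docking rails until it is fully home against the end stop and the spring catch has snapped out behind its back edge. Then lay the notched plywood separator sheet flat, square and centred on its lids, and gently set the second jar tray, the one with low side walls, upright, square and centred on the sheet. Let go of everything, tip neither tray, and leave the spare jar, the brush and the lid box alone.

Things in the scene. Friction and masses are not known exactly. Their poses are not given: they have to be found in the camera images.
- dock: Steel docking rails on the bench, no floor. Origin: on the bench, where the lower tray's origin lies when home; tray enters along +y, long side along y. Walls 30 mm high, inner faces x = -62.5, +62.5 mm; lips reach 10.5 mm inward, 18 mm up, so a tray can only be slid in, not lowered. End stop at y = +85. Flared mouth (150 mm wide) ends at y = -147 mm; open bench before it. Outside 160 mm wide.
- catch (a joint): Spring latch bolt at the mouth end of the dock's +x wall: 0 = sprung out, 10 mm into the channel; grows in m as pushed aside, to 0.014. The tray's front edge pushes its sloping face aside; it rides along the tray's side and snaps back to 0 behind its back edge in the last 4 mm before the end stop. Spring 3 to 6 N; sliding the tray past takes 5 to 15 N.
- catch_nose (a point): The inner corner of the catch's nose, where its square face holds the tray's back edge: 4 mm behind that edge of a tray that is home (dock y = -89 mm), 13 mm above the bench.
- lower_tray: Wide wooden tray without walls, 0.5 kg: base 120 mm (x) by 170 (y) by 12; origin at the centre of its underside. Four fixed jars, 44 mm wide, at x = +-26, y = +-58, flat lid tops 72 mm up. Between them an upright wooden grip at the middle, 14 mm thick (x), 64 long (y), its top 62 mm up, nothing beside it in x. Either end may go in first; slides on the bench.
- sheet: Plywood separator sheet, 110 mm (x) by 170 (y) by 8, 0.09 kg, origin at the centre of its underside. A notch 25 mm deep and 60 mm long in the middle of each long side leaves a waist 60 mm wide (x) to grip across from above. Starts flat on the rest, 40 mm above the bench.
- rest: Wooden rest fixed to the bench for the sheet: two battens 110 mm (x) by 18 mm by 40 mm high at y = +-66 mm, joined by a strip 18 mm wide and 10 mm high along y. Origin at the centre of its underside.
- upper_tray: Second wooden tray, same four jars and grip at the same places and heights (lid tops 72, grip top 62 mm up), 0.5 kg, told by its low walls: 116 mm (x) by 182 (y) outside, long walls 24 mm high, end walls 30; long walls' inner faces 52 mm from the grip's middle. Origin at the centre of its underside.
- spare_jar: Bystander: a single jar, 44 mm wide, 60 mm tall; origin under its centre.
- brush: Bystander: a brush 170 mm long lying on the bench, origin near its middle.
- lid_box: Bystander: an open cardboard box with jar lids in it, 100 by 130 mm, 45 mm high; origin under its centre.
Not all that is in view belongs to the job. What is shaped like the upper_tray but black or green is not meant.

How it is judged:
By the outcome, as a careful person would: the job done as asked, in the order asked, and still so for the second after the job is handed in, with the robot touching nothing.
It also fails if it takes over 72 s, if anything falls off the work surface, if the arm or the gripper's body presses on something with over 40 N, if the wrist force passes 120 N, or if a joint passes its speed limit or range.

## Working session

There is one attempt and no reset: what is moved stays moved. The work goes in short steps, Python scripts to look and compute and a tool call to move; the robot and the scene stay as the last step left them, time stands still between calls to the robot, and variables do not carry over. Pictures are saved under pics/ and viewed, about 8 in all and at most 12, crops included, and the job is handed in when it is done.

Besides the shell and the picture viewer there is one more tool, called after "Request:" by a JSON object that holds its "name" and its "arguments", one argument or row to a line. carry_out: Moves the arm, as the interface text tells. Its arguments: {"type":"object","properties":{"steps":{"type":"array"},"squeeze":{"type":"number"}},"required":["steps"]}

```bash
mkdir -p pics; ls
python3 - <<'E'
from rig import robot, cams
import cv2, numpy as np
print(robot.tip_extent, robot.get_obs())
for n in ("top","side"):
    c=cams.camera(n); cv2.imwrite(f"pics/{n}0.png",c["pixels"][:,:,::-1])
    print(n,{k:np.round(v,4).tolist() for k,v in c.items() if k!="pixels"})
E
```

```text
pics
0.022 {'time': 0.0, 'q': array([ 9.69523193e-01,  5.28453798e-01,  1.43391340e+00, -4.88449610e-06,
        1.18140895e+00, -1.78479781e-01]), 'joint_velocities': array([ 0.0001361 , -0.00254975,  0.00018028, -0.00091409,  0.00106944,
        0.00068983]), 'joint_torque': array([ 6.90317447e-04, -4.40048325e+01, -1.76591241e+01,  6.32379600e-02,
        5.82789362e-02, -1.62590886e-04]), 'position': array([0.25600608, 0.56939996, 0.24357567]), 'tool_rot': array([ 8.39733905e-01,  5.42997033e-01, -1.00658500e-03,  4.22721109e-04]), 'ft_force': array([0.14584074, 0.32567364, 0.0978372 ]), 'moment': array([ 0.02701611,  0.02187878, -0.00770918]), 'grip_width': 0.08738302307326842}
top {'fx': 519.3311, 'fy': 519.3311, 'cx': 313.1489, 'cy': 202.8201, 'eye': [0.4173, -0.1184, 1.5241], 'rotation': [-0.0224, 0.0227, 0.7131, -0.7003]}
side {'fx': 416.3649, 'fy': 416.3649, 'cx': 310.3921, 'cy': 197.8137, 'eye': [0.394, -0.8521, 0.9005], 'rotation': [0.3351, -0.0263, -0.0598, 0.9399]}
```

View pics/top0.png

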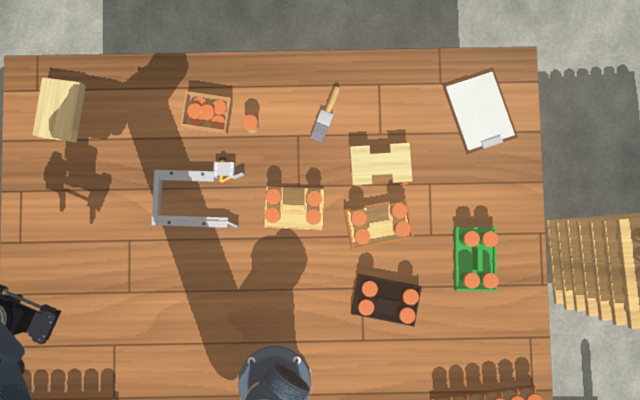

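View pics/side0.png

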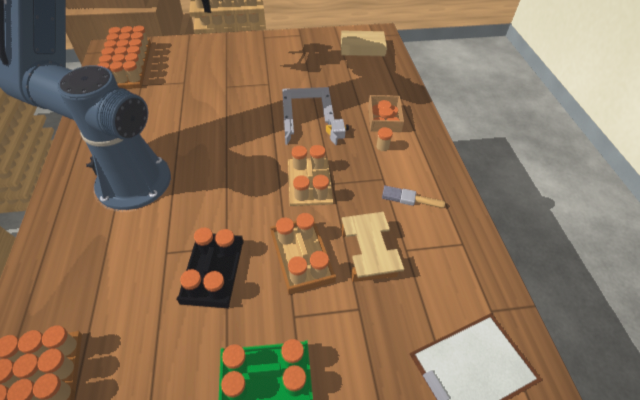

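The top view shows the dock at about (195,200) with its mouth to the right (world -y) and the catch at (225,170). The lower tray is at (294,207), the walled upper tray at (378,221), and the sheet at (381,160). The black and green trays are decoys.

```bash
cat > h.py <<'E'
import numpy as np, cv2
from scipy.spatial.transform import Rotation as R
from rig import robot, cams
def snap(n,save=None):
    c=cams.camera(n); c["hsv"]=cv2.cvtColor(c["pixels"],cv2.COLOR_RGB2HSV)
    if save: cv2.imwrite(f"pics/{save}.png",c["pixels"][:,:,::-1])
    return c
def cast(c,uv,z):
    uv=np.atleast_2d(np.asarray(uv,float))
    r=np.asarray(c["rotation"]); M=R.from_quat(r).as_matrix() if r.size==4 else r
    d=np.c_[(uv[:,0]-c["cx"])/c["fx"],-(uv[:,1]-c["cy"])/c["fy"],-np.ones(len(uv))]@M.T
    e=np.asarray(c["eye"]); return (e+d*((z-e[2])/d[:,2])[:,None])[:,:2]
def proj(c,P):
    r=np.asarray(c["rotation"]); M=R.from_quat(r).as_matrix() if r.size==4 else r
    p=(np.atleast_2d(P)-c["eye"])@M; return np.c_[c["cx"]+c["fx"]*p[:,0]/-p[:,2],c["cy"]-c["fy"]*p[:,1]/-p[:,2]]
def blobs(mask,amin,amax=1e9):
    n,l,s,ce=cv2.connectedComponentsWithStats(mask.astype(np.uint8))
    return [(ce[i],s[i,4],l==i) for i in range(1,n) if amin<s[i,4]<amax]
def lids(c,amin=60,amax=1e9):
    h=c["hsv"]; m=((h[...,0]<12)&(h[...,1]>150)&(h[...,2]>150))
    return blobs(m,amin,amax)
def rect4(p):  # 4 lids -> centre, angle of long axis deg
    p=np.asarray(p); ce=p.mean(0); u,s,v=np.linalg.svd(p-ce); return ce,np.degrees(np.arctan2(v[0,1],v[0,0]))%180,s
def state():
    o=robot.get_obs(); a=R.from_quat(o["tool_rot"]).as_matrix()[:,0]
    print("t",round(o["time"],2),"pos",np.round(o["position"],4),"jaw deg",np.round(np.degrees(np.arctan2(a[1],a[0])),2),"F",np.round(o["ft_force"],1),"w",round(o["grip_width"],4),"q",np.round(o["q"],2))
E
python3 - <<'E'
from h import *
t=snap("top"); s=snap("side")
for n,c in (("top",t),("side",s)):
    print(n)
    for ce,a,m in lids(c,30): print(np.round(ce,1),a,np.round(cast(c,ce,.072)[0],4))
h=t["hsv"]; 
m=np.zeros(h.shape[:2],bool); m[120:195,340:420]=1
m&=(h[...,1]<130)&(h[...,2]>170)&(h[...,0]>12)
for ce,a,b in blobs(m,200):
    cs,_=cv2.findContours(b.astype(np.uint8),0,2); r=cv2.minAreaRect(cs[0]); print("sheet",ce,a,r,cast(t,ce,.048),cast(t,r[0],.048)); print(cast(t,cv2.boxPoints(r),.048))
cv2.imwrite("pics/z.png",cv2.resize(t["pixels"][120:270,140:440,::-1],None,fx=2.66,fy=2.66,interpolation=2))
state()
E
```

```text
top
[207.1 112. ] 759 [0.7734 0.176 ]
[249.9 121.8] 177 [0.7431 0.0548]
[272.9 196.1] 176 [ 0.5309 -0.0074]
[313.6 198. ] 171 [ 0.5236 -0.1215]
[399.2 210. ] 185 [ 0.4857 -0.3604]
[272.1 214.4] 161 [ 0.4797 -0.0043]
[312.9 216.4] 156 [ 0.4721 -0.1185]
[358.4 217.6] 171 [ 0.4665 -0.2457]
[402.7 228.2] 181 [ 0.4345 -0.3687]
[361.6 235.8] 165 [ 0.4156 -0.2534]
[471.1 238.1] 181 [ 0.4037 -0.5586]
[489.7 238.4] 188 [ 0.4017 -0.6104]
[471.2 280. ] 185 [ 0.2875 -0.5547]
[490.1 280.3] 185 [ 0.2858 -0.607 ]
[369.4 288.4] 202 [ 0.2697 -0.2715]
[410.3 296.6] 206 [ 0.2451 -0.3843]
[365.7 306.9] 200 [ 0.2189 -0.2601]
[407. 315.] 195 [ 0.1947 -0.3735]
[534.2 396.9] 69 [-0.033  -0.7151]
[517.  397.8] 38 [-0.0345 -0.6678]
side
[120.8  47.2] 1261 [-0.1001  0.6015]
[385.3 109.1] 244 [0.7683 0.145 ]
[384.6 132.6] 133 [0.7398 0.0388]
[316.6 150.5] 151 [ 0.5299 -0.0115]
[298.4 151.3] 150 [ 0.4782 -0.0085]
[319.9 181.1] 173 [ 0.5223 -0.1273]
[300.6 182.1] 160 [ 0.4709 -0.1245]
[304.4 220.1] 217 [ 0.466  -0.2498]
[284.1 224.9] 226 [ 0.415 -0.258]
[202.3 235. ] 224 [ 0.2186 -0.2632]
[223.9 236.5] 229 [ 0.26
[... 188 characters left out ...]
763]
[291.9 349.9] 371 [ 0.403  -0.5622]
[233.  355.2] 379 [ 0.2874 -0.5577]
[ 30.1 363.3] 1019 [-0.1001 -0.5239]
[293.8 377.6] 399 [ 0.4013 -0.6146]
[ 44.7 385.3] 443 [-0.0617 -0.569 ]
[232.5 383.5] 408 [ 0.2858 -0.6104]
[ 19.5 389.8] 408 [-0.1056 -0.5714]
[  2.2 391.9] 81 [-0.136  -0.5712]
sheet [382.05671155 163.22195022] 2451 ((379.656494140625, 160.234375), (47.09006881713867, 81.03421783447266), 87.22978973388672) [[ 0.62164031 -0.31912248]] [[ 0.63037495 -0.31248046]]
[[ 0.69486196 -0.19469451]
 [ 0.70200995 -0.42735747]
 [ 0.56623257 -0.42963694]
 [ 0.55918839 -0.19832258]]
t 0.2 pos [0.2562 0.5696 0.2439] jaw deg 65.77 F [0.1 0.1 0.1] w 0.0869 q [ 0.97  0.53  1.43 -0.    1.18 -0.18]
```

View pics/z.png

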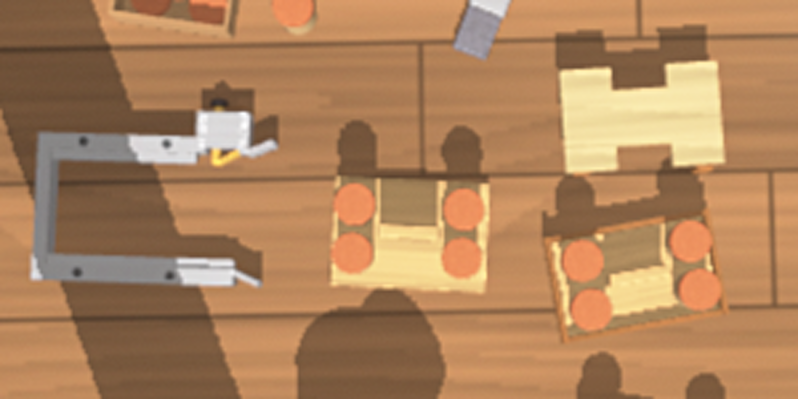

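The crop shows the dock's open mouth near crop x≈265, with its +x wall at row ~145 and its -x wall at ~270. The lower tray is a few degrees off. I'll move over the dock and tray to look with the wrist camera.

Request:
{"name": "carry_out", "arguments": {
  "steps": [
    [[2.4,-4.0,1.5],-7,0.3],
    [[2.4,-4.0,1.5],-7,0.3],
    [[2.4,-4.0,1.5],-7,0.3],
    [[2.4,-4.0,1.5],-7,0.3],
    [[2.4,-4.0,1.5],-7,0.3],
    [[2.4,-4.0,1.5],-7,0.3],
    [[2.4,-4.0,0],-7,0.3],
    [[2.4,-4.0,0],-7,0.3],
    [[2.4,-4.0,0],-7,0.3],
    [[2.4,-4.0,0],-7,0.3]
  ]
}}

```text
time: 1.2
position: [0.4979, 0.1594, 0.3352]
tool_rot: [0.998, -0.055, 0.0, -0.002]
ft_force: [1.0, 0.3, 0.6]
grip_width: 0.0613
```

Run:
```python
from h import *
state(); c=snap("wrist","w1"); print({k:np.round(v,4).tolist() for k,v in c.items() if k not in("pixels","hsv")})
for ce,a,m in lids(c,200): print(np.round(ce,1),a,np.round(cast(c,ce,.072)[0],4))
```

```text
t 1.2 pos [0.4979 0.1594 0.3352] jaw deg -6.36 F [1.  0.3 0.6] w 0.0613 q [0.09 0.29 1.57 0.   1.29 0.2 ]
{'fx': 278.0396, 'fy': 278.0396, 'cx': 325.8351, 'cy': 195.7366, 'eye': [0.5073, 0.2269, 0.4764], 'rotation': [-0.125, 0.0065, -0.0553, 0.9906]}
[506.6 130.8] 2041 [0.7613 0.1897]
```

View pics/w1.png

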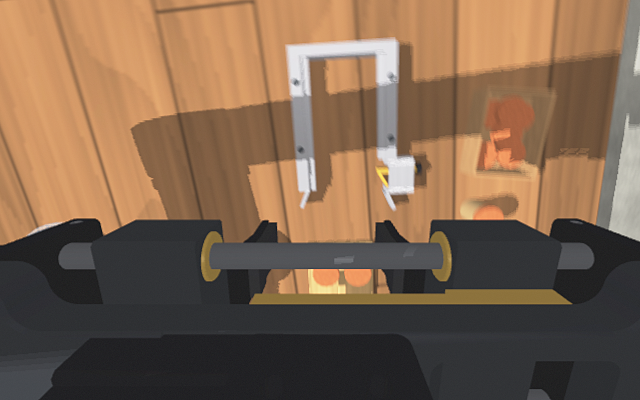

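The wrist view shows the dock at columns 287–410 and rows 40–208. I'll fit its edges on the z=30 mm plane.

```bash
cat > dock.py <<'E'
from h import *
def dock(c,r0=40,r1=212,c0=275,c1=425,seed=None):
    h=c["hsv"]; m=np.zeros(h.shape[:2],bool); m[r0:r1,c0:c1]=1
    m&=(h[...,1]<60)&(h[...,2]>60)
    return max(blobs(m,200),key=lambda b:b[1])[2]
E
python3 - <<'E'
from dock import *
c=snap("wrist"); b=dock(c)
L=[];Ri=[];LI=[];RI=[];E=[]
for v in range(75,145):
    x=np.flatnonzero(b[v]); g=np.argmax(np.diff(x)); L.append((x[0]-.5,v));Ri.append((x[-1]+.5,v));LI.append((x[g]+.5,v));RI.append((x[g+1]-.5,v))
for u in range(320,372):
    y=np.flatnonzero(b[:80,u]); E.append((u,y[-1]+.5))
F=[]
for u in range(300,395):
    y=np.flatnonzero(b[:80,u]); F.append((u,y[0]-.5))
def line(P,z=.03):
    w=cast(c,P,z).astype(np.float32); vx,vy,x,y=cv2.fitLine(w,cv2.DIST_HUBER,0,.001,.001).ravel()
    r=(w-[x,y])@[-vy,vx]; return np.array([x,y]),np.array([vx,vy]),np.abs(r).max()
res={n:line(P) for n,P in dict(L=L,LI=LI,RI=RI,R=Ri,End=E,Out=F).items()}
for n,(p,d,r) in res.items(): print(n,np.round(p,4),"ang",round(np.degrees(np.arctan2(d[1],d[0]))%180,2),"maxres",round(float(r),4))
yy=np.mean([res[n][0][1] for n in("L","LI","RI","R")])
for n in("L","LI","RI","R"):
    p,d,_=res[n]; print(n,"x at y=",round(yy,4),round(p[0]+d[0]/d[1]*(yy-p[1]),4))
ys,xs=np.nonzero(b); print("lowest rows",ys.max(), xs[ys==ys.max()], cast(c,[(xs[ys==ys.max()].mean(),ys.max())],.03),cast(c,[(xs[ys==ys.max()].mean(),ys.max())],.0))
# yellow catch
h=c["hsv"]; m=(h[...,0]>20)&(h[...,0]<35)&(h[...,1]>170)&(h[...,2]>120); m[:150]=0;m[210:]=0
for ce,a,bb in blobs(m,10): 
    ys,xs=np.nonzero(bb);print("yellow",ce,a,xs.min(),xs.max(),ys.min(),ys.max(),cast(c,ce,.013), cast(c,[(xs.min(),ys[xs==xs.min()].mean())],.013))
cv2.imwrite("pics/w1z.png",cv2.resize(c["pixels"][30:220,270:430,::-1],None,fx=3.1,fy=3.1,interpolation=2))
E
```

```text
Traceback (most recent call last):
IndexError: index 0 is out of bounds for axis 0 with size 0
```

```bash
cat > fitd.py <<'E'
from dock import *
c=snap("wrist"); b=dock(c); print(b.sum())
L=[];Ri=[];LI=[];RI=[];E=[];F=[]
for v in range(75,145):
    x=np.flatnonzero(b[v])
    if len(x)<2: continue
    g=np.argmax(np.diff(x)); L.append((x[0]-.5,v));Ri.append((x[-1]+.5,v));LI.append((x[g]+.5,v));RI.append((x[g+1]-.5,v))
for u in range(300,390):
    y=np.flatnonzero(b[:80,u])
    if len(y): F.append((u,y[0]-.5))
    if len(y) and 320<u<370: E.append((u,y[-1]+.5))
def line(P,z=.03):
    w=cast(c,P,z).astype(np.float32); vx,vy,x,y=cv2.fitLine(w,cv2.DIST_HUBER,0,.001,.001).ravel()
    r=(w-[x,y])@[-vy,vx]; return np.array([x,y]),np.array([vx,vy]),np.abs(r).max()
res={n:line(P) for n,P in dict(L=L,LI=LI,RI=RI,R=Ri,End=E,Out=F).items()}
for n,(p,d,r) in res.items(): print(n,np.round(p,4),"ang",round(np.degrees(np.arctan2(d[1],d[0]))%180,2),"maxres",round(float(r),4))
yy=np.mean([res[n][0][1] for n in("L","LI","RI","R")])
for n in("L","LI","RI","R"):
    p,d,_=res[n]; print(n,"x at y=",round(yy,4),round(p[0]+d[0]/d[1]*(yy-p[1]),4))
ys,xs=np.nonzero(b); q=[(xs[ys==ys.max()].mean(),ys.max())];print("lowest",q,cast(c,q,.03),cast(c,q,.0))
h=c["hsv"]; m=(h[...,0]>20)&(h[...,0]<35)&(h[...,1]>170)&(h[...,2]>120); m[:150]=0;m[210:]=0;m[:,:370]=0;m[:,430:]=0
for ce,a,bb in blobs(m,8): 
    ys,xs=np.nonzero(bb);print("yellow",ce,a,cast(c,ce,.013), cast(c,[(xs.min(),ys[xs==xs.min()].mean())],.013))
cv2.imwrite("pics/w1z.png",cv2.resize(np.hstack([c["pixels"][30:220,270:430,::-1],np.repeat(b[30:220,270:430,None]*255,3,2).astype(np.uint8)]),None,fx=2.5,fy=2.5,interpolation=2))
E
python3 fitd.py
```

```text
7347
L [0.4548 0.2513] ang 87.27 maxres 0.0008
LI [0.4842 0.2479] ang 86.96 maxres 0.0009
RI [0.5846 0.2383] ang 87.04 maxres 0.0011
R [0.6169 0.2554] ang 86.86 maxres 0.0
End [0.5483 0.3208] ang 177.07 maxres 0.0007
Out [0.5398 0.3395] ang 173.47 maxres 0.0
L x at y= 0.2482 0.4547
LI x at y= 0.2482 0.4842
RI x at y= 0.2482 0.5852
R x at y= 0.2482 0.6165
lowest [(np.float64(359.8333333333333), np.int64(204))] [[0.55311701 0.08851366]] [[0.55601661 0.07939744]]
```

View pics/w1z.png

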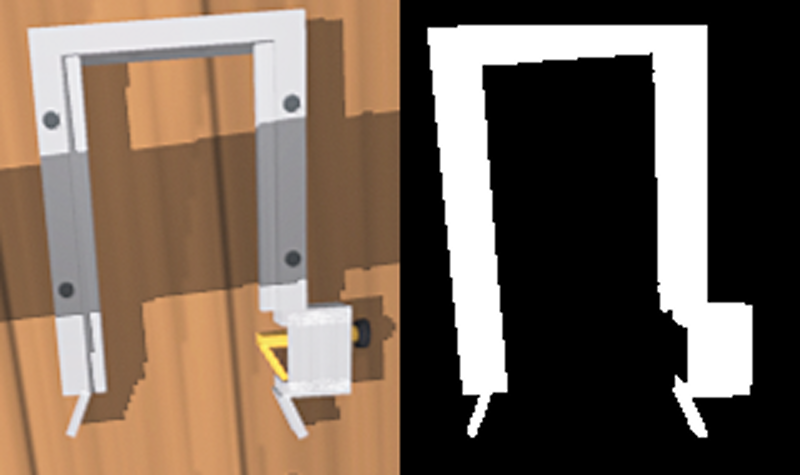

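The rails have a yaw of about -3.0°. The dock axis passes through (0.535, 0.243), and the mouth is near y≈0.09. Next I hover over the lower tray.

Request:
{"name": "carry_out", "arguments": {
  "steps": [
    [[0.1,-4.5,-2],0.5,0.3],
    [[0.1,-4.5,-2],0.5,0.3],
    [[0.1,-4.5,-3],0.5,0.3],
    [[0.1,-4.5,-4],0.5,0.3],
    [[0,-4.3,-4],0.5,0.3],
    [[0,0,-3.5],0,0.3],
    [[0,0,0],0,0.3]
  ]
}}

```text
time: 2.05
position: [0.501, -0.043, 0.1622]
tool_rot: [1.0, -0.023, 0.004, -0.005]
ft_force: [-0.5, 0.7, 0.2]
grip_width: 0.061
```

Run:
```python
from h import *
state(); c=snap("wrist")
for ce,a,m in lids(c,150): print(np.round(ce,1),a,np.round(cast(c,ce,.072)[0],4))
t=snap("top")
for ce,a,m in lids(t,60): 
  w=cast(t,ce,.072)[0]
  if .4<w[0]<.6: print(np.round(ce,1),a,np.round(w,4))
```

```text
t 2.05 pos [ 0.501  -0.043   0.1622] jaw deg -2.64 F [-0.5  0.7  0.2] w 0.061 q [-0.31  0.49  1.82  0.02  0.83 -0.28]
[611.7  72.5] 2180 [0.7314 0.0541]
[300.3 161.1] 1056 [ 0.4843 -0.0032]
[360.9 162.2] 1248 [ 0.5347 -0.0066]
[299.  281.7] 752 [ 0.4754 -0.1151]
[353.4 281.5] 794 [ 0.526  -0.1175]
[313.3 195.9] 64 [ 0.5295 -0.1207]
[311.8 216.4] 74 [ 0.4722 -0.1154]
[470.9 237.4] 137 [ 0.4054 -0.558 ]
[489.1 238. ] 144 [ 0.4028 -0.6088]
```

Request:
{"name": "carry_out", "arguments": {
  "steps": [
    [[0.2,-1.8,-2],-1.4,0.3],
    [[0,0,-3],0,0.3],
    [[0,0,-3],0,0.3],
    [[0,0,-2.4],0,0.3],
    [[0,0,-0.5],0,0.3],
    [[0,0,0],0,0.3]
  ]
}}

```text
time: 2.75
position: [0.5187, -0.0567, 0.0682]
tool_rot: [0.999, -0.027, 0.023, 0.001]
ft_force: [-0.5, 0.1, 0.6]
grip_width: 0.0609
```

Run:
```python
from h import *
state(); c=snap("wrist","w2")
for ce,a,m in lids(c,150): print(np.round(ce,1),a,np.round(cast(c,ce,.072)[0],4))
```

```text
t 2.75 pos [ 0.5187 -0.0567  0.0682] jaw deg -3.11 F [-0.5  0.1  0.6] w 0.0609 q [-0.33  0.67  1.86  0.02  0.57 -0.3 ]
[247.7 162. ] 3256 [ 0.4852 -0.0045]
[347.2 164. ] 4220 [ 0.5339 -0.0085]
```

Request:
{"name": "carry_out", "arguments": {
  "steps": [
    [[-0.8,-0.3,0],0,0.3],
    [[-0.7,-0.3,0],0,0.3],
    [[0,0,0],0,0.3]
  ]
}}

```text
time: 3.1
position: [0.5051, -0.0629, 0.0727]
tool_rot: [0.999, -0.026, 0.027, 0.002]
ft_force: [-0.4, -0.1, 0.2]
grip_width: 0.061
```

Run:
```python
from h import *
state(); print(robot.get_obs()["tool_rot"],robot.get_obs()["joint_velocities"]); c=snap("wrist");print(c["rotation"],c["eye"]); state()
```

```text
t 3.1 pos [ 0.5051 -0.0629  0.0727] jaw deg -2.97 F [-0.4 -0.1  0.2] w 0.061 q [-0.35  0.65  1.9   0.03  0.55 -0.32]
[ 0.99928703 -0.0259635   0.02734448  0.00190133] [ 0.00546929 -0.01945587 -0.01164046  0.00409617 -0.00222117  0.00142388]
[-0.12868001 -0.02397093 -0.02944801  0.99095896] [0.50293043 0.00611679 0.21333501]
t 3.15 pos [ 0.5057 -0.063   0.0728] jaw deg -2.99 F [-0.8  0.4 -0.2] w 0.061 q [-0.35  0.65  1.9   0.03  0.55 -0.32]
```

Fast descents leave a persistent tilt of about 3°, because each row is relative to the measured pose. I'll see whether rising reverses it.

Request:
{"name": "carry_out", "arguments": {
  "steps": [
    [[0,0,3],0,0.3],
    [[0,0,3],0,0.3],
    [[0,0,2.4],0,0.3],
    [[0,0,0],0,0.3]
  ]
}}

```text
time: 3.55
position: [0.5049, -0.0637, 0.1598]
tool_rot: [0.999, -0.027, 0.027, 0.002]
ft_force: [0.5, 0.5, -0.6]
grip_width: 0.0608
```

Request:
{"name": "carry_out", "arguments": {
  "steps": [
    [[0,0,-1],0,0.3],
    [[0,0,-1],0,0.3],
    [[0,0,-1],0,0.3],
    [[0,0,-1],0,0.3],
    [[0,0,-1],0,0.3],
    [[0,0,-1],0,0.3],
    [[0,0,0],0,0.3]
  ]
}}

```text
time: 4.25
position: [0.5013, -0.0629, 0.0899]
tool_rot: [0.999, -0.028, 0.023, 0.0]
ft_force: [-0.3, -0.1, 0.8]
grip_width: 0.0609
```

Request:
{"name": "carry_out", "arguments": {
  "steps": [
    [[0,0,0],0,0.3],
    [[0,0,0],0,0.3],
    [[0,0,0],0,0.3],
    [[0,0,0],0,0.3]
  ]
}}

```text
time: 4.65
position: [0.5018, -0.063, 0.0899]
tool_rot: [0.999, -0.028, 0.023, 0.0]
ft_force: [0.2, 0.4, 0.5]
grip_width: 0.0609
```

Run:
```python
from h import *
state(); print(robot.get_obs()["tool_rot"],np.round(robot.get_obs()["q"],4),np.round(robot.get_obs()["joint_velocities"],4))
```

```text
t 4.65 pos [ 0.5018 -0.063   0.0899] jaw deg -3.18 F [0.2 0.4 0.5] w 0.0609 q [-0.35  0.61  1.89  0.03  0.6  -0.32]
[ 9.99347164e-01 -2.77564874e-02  2.31235716e-02  3.52824321e-04] [-0.3544  0.612   1.8902  0.0253  0.5954 -0.3195] [ 0.0014 -0.0071 -0.0034  0.0012 -0.0011 -0.0009]
```

Request:
{"name": "carry_out", "arguments": {
  "steps": [
    [[0,0,2],0,0.3],
    [[0,0,2],0,0.3],
    [[0,0,2],0,0.3],
    [[0,0,2],0,0.3],
    [[0,0,1],0,0.3],
    [[0,0,0.5],0,0.3],
    [[0,0,0],0,0.3]
  ]
}}

```text
time: 5.35
position: [0.5018, -0.063, 0.1904]
tool_rot: [0.999, -0.028, 0.025, 0.001]
ft_force: [0.5, 0.0, 0.3]
grip_width: 0.0607
```

Run:
```python
from h import *
state(); print(robot.get_obs()["tool_rot"],np.round(robot.get_obs()["q"],4),np.round(robot.get_obs()["joint_velocities"],4))
```

```text
t 5.35 pos [ 0.5018 -0.063   0.1904] jaw deg -3.18 F [0.5 0.  0.3] w 0.0607 q [-0.35  0.43  1.82  0.02  0.84 -0.31]
[ 9.99304502e-01 -2.77366134e-02  2.49052370e-02  9.59639722e-04] [-0.3544  0.4313  1.8187  0.0189  0.8439 -0.3111] [-0.0011  0.0011  0.0103  0.0007 -0.0029 -0.0021]
```

Request:
{"name": "carry_out", "arguments": {
  "steps": [
    [[4,0,0],0,0.3],
    [[4,0,0],0,0.3],
    [[0,0,0],0,0.3],
    [[0,0,0],0,0.3]
  ]
}}

```text
time: 5.75
position: [0.5796, -0.0617, 0.1863]
tool_rot: [0.999, -0.028, 0.02, -0.0]
ft_force: [0.0, -0.0, -0.4]
grip_width: 0.0608
```

Request:
{"name": "carry_out", "arguments": {
  "steps": [
    [[-4,0,0],0,0.3],
    [[-4,0,0],0,0.3],
    [[0,0,0],0,0.3],
    [[0,0,0],0,0.3]
  ]
}}

```text
time: 6.15
position: [0.4916, -0.0602, 0.1828]
tool_rot: [0.999, -0.028, 0.015, -0.002]
ft_force: [0.6, -0.0, 0.6]
grip_width: 0.061
```

Request:
{"name": "carry_out", "arguments": {
  "steps": [
    [[0,0,4],0,0.3],
    [[0,0,4],0,0.3],
    [[0,0,0],0,0.3],
    [[0,0,0],0,0.3]
  ]
}}

```text
time: 6.55
position: [0.4908, -0.0601, 0.2635]
tool_rot: [1.0, -0.028, 0.013, -0.003]
ft_force: [-0.8, 0.5, -0.7]
grip_width: 0.0604
```

Request:
{"name": "carry_out", "arguments": {
  "steps": [
    [[0,0,-4],0,0.3],
    [[0,0,-4],0,0.3],
    [[0,0,0],0,0.3],
    [[0,0,0],0,0.3]
  ]
}}

```text
time: 6.95
position: [0.4921, -0.0603, 0.1806]
tool_rot: [0.999, -0.028, 0.014, -0.002]
ft_force: [0.4, -0.6, -0.5]
grip_width: 0.0612
```

Fast x cycles reduce the tilt (0.025 → 0.015), so I'll repeat them.

Request:
{"name": "carry_out", "arguments": {
  "steps": [
    [[4,0,0],0,0.3],
    [[4,0,0],0,0.3],
    [[0,0,0],0,0.3],
    [[0,0,0],0,0.3],
    [[-4,0,0],0,0.3],
    [[-4,0,0],0,0.3],
    [[0,0,0],0,0.3],
    [[0,0,0],0,0.3]
  ]
}}

```text
time: 7.75
position: [0.4889, -0.0592, 0.1867]
tool_rot: [0.999, -0.028, 0.014, -0.002]
ft_force: [0.5, -0.1, -0.5]
grip_width: 0.061
```

Request:
{"name": "carry_out", "arguments": {
  "steps": [
    [[4,0,0],0,0.3],
    [[4,0,0],0,0.3],
    [[0,0,0],0,0.3],
    [[0,0,0],0,0.3]
  ]
}}

```text
time: 8.15
position: [0.5697, -0.0587, 0.1887]
tool_rot: [0.999, -0.029, 0.014, -0.002]
ft_force: [-0.2, 0.8, 0.4]
grip_width: 0.061
```

Run:
```python
from h import *
state(); print(robot.get_obs()["tool_rot"])
```

```text
t 8.15 pos [ 0.5697 -0.0587  0.1887] jaw deg -3.28 F [-0.2  0.8  0.4] w 0.061 q [-0.3   0.52  1.64  0.01  0.96 -0.25]
[ 0.99949473 -0.0285423   0.01379032 -0.00233411]
```

Request:
{"name": "carry_out", "arguments": {
  "steps": [
    [[-1.5,-0.1,-1],0,0.3],
    [[-1.5,-0.1,-1],0,0.3],
    [[-1.5,-0.1,-1],0,0.3],
    [[-1.5,-0.1,-1],0,0.3],
    [[-0.8,0,-1],0,0.3],
    [[0,0,-1],0,0.3],
    [[0,0,-1],0,0.3],
    [[0,0,-1],0,0.3],
    [[0,0,-1],0,0.3],
    [[0,0,-1],0,0.3]
  ]
}}

```text
time: 9.15
position: [0.4979, -0.0626, 0.0875]
tool_rot: [0.999, -0.028, 0.016, -0.001]
ft_force: [-0.6, 0.7, -0.9]
grip_width: 0.0607
```

Run:
```python
from h import *
state(); print(robot.get_obs()["tool_rot"])
```

```text
t 9.15 pos [ 0.4979 -0.0626  0.0875] jaw deg -3.25 F [-0.6  0.7 -0.9] w 0.0607 q [-0.36  0.62  1.89  0.02  0.6  -0.32]
[ 0.99946483 -0.02831511  0.01631216 -0.00149133]
```

The remaining tilt is small, and gripping the flat-standing tray should help square the tool. I'll descend and grip gently.

Request:
{"name": "carry_out", "arguments": {
  "squeeze": 30,
  "steps": [
    [[0.2,0,-1],0,0.3],
    [[0.1,0,-1],0,0.3],
    [[0,0,-1],0,0.3],
    [[0,0,-0.8],0,0.3],
    [[0,0,0],-0.5,0.3],
    [[0,0,0],0,1],
    [[0,0,0],0,1],
    [[0,0,0],0,1],
    [[0,0,0],0,1],
    [[0,0,0],0,1]
  ]
}}

```text
time: 10.15
position: [0.502, -0.0626, 0.045]
tool_rot: [0.999, -0.033, 0.016, -0.001]
ft_force: [-0.9, -1.1, -0.6]
grip_width: 0.0287
```

Run:
```python
from h import *
state(); print(robot.get_obs()["tool_rot"]); c=snap("wrist","w3")
for ce,a,m in lids(c,150): print(np.round(ce,1),a,np.round(cast(c,ce,.072)[0],4))
```

```text
t 10.15 pos [ 0.502  -0.0626  0.045 ] jaw deg -3.77 F [-0.9 -1.1 -0.6] w 0.0287 q [-0.35  0.7   1.9   0.03  0.51 -0.31]
[ 0.99932531 -0.03289831  0.01626557 -0.00143222]
[263.6 149.9] 7764 [ 0.4818 -0.0032]
[389.8 149.2] 8029 [ 0.5331 -0.0064]
```

View pics/w3.png

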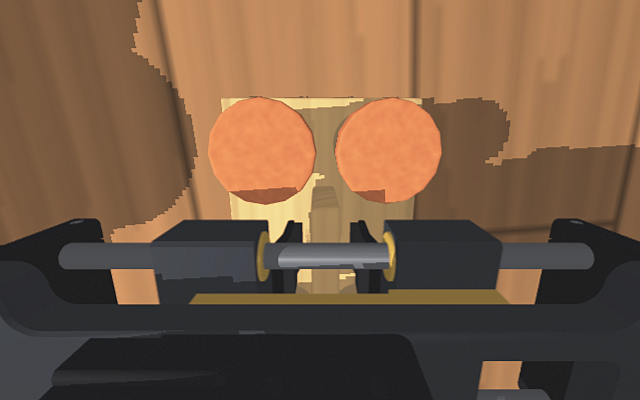

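The wrist view shows the two front lids at (264,150) and (390,149). The jaws are straddling the grip at about column 325 and still closing, so I'll finish closing.

Request:
{"name": "carry_out", "arguments": {
  "steps": [
    [[0,0,0],0,1],
    [[0,0,0],0,1],
    [[0,0,0],0,1],
    [[0,0,0],0,1],
    [[0,0,0],0,1]
  ]
}}

```text
time: 10.7
position: [0.5008, -0.0625, 0.0463]
tool_rot: [0.999, -0.033, 0.015, -0.002]
ft_force: [1.0, 0.2, 0.5]
grip_width: 0.0139
```

Run:
```python
from h import *
state(); print(robot.get_obs()["tool_rot"]); c=snap("wrist")
for ce,a,m in lids(c,150): print(np.round(ce,1),a,np.round(cast(c,ce,.072)[0],4))
```

```text
t 10.7 pos [ 0.5008 -0.0625  0.0463] jaw deg -3.74 F [1.  0.2 0.5] w 0.0139 q [-0.35  0.7   1.9   0.03  0.52 -0.31]
[ 0.99935457 -0.03260053  0.01500288 -0.00160072]
[265.4 149.3] 7350 [ 0.4812 -0.003 ]
[390.8 149.2] 7909 [ 0.5327 -0.0065]
```

Request:
{"name": "carry_out", "arguments": {
  "steps": [
    [[0.4,0.5,0],0.2,1],
    [[0.4,1,0],0.2,1],
    [[0.4,1,0],0.2,1],
    [[0.4,1,0],0.2,1],
    [[0.4,1,0],0,1],
    [[0,0,0],0,1]
  ]
}}

```text
time: 11.35
position: [0.5212, -0.0144, 0.046]
tool_rot: [1.0, -0.022, 0.013, -0.001]
ft_force: [-0.2, -0.9, 1.7]
grip_width: 0.0136
```

Run:
```python
from h import *
state(); print(robot.get_obs()["tool_rot"]); c=snap("wrist","w4")
for ce,a,m in lids(c,150): print(np.round(ce,1),a,np.round(cast(c,ce,.072)[0],4))
```

```text
t 11.35 pos [ 0.5212 -0.0144  0.046 ] jaw deg -2.55 F [-0.2 -0.9  1.7] w 0.0136 q [-0.25  0.71  1.85  0.01  0.55 -0.21]
[ 9.99665417e-01 -2.22176758e-02  1.32239476e-02 -7.46274838e-04]
[389.7 148.8] 8250 [0.5514 0.0425]
[263.1 149.4] 7983 [0.4996 0.0447]
```

View pics/w4.png

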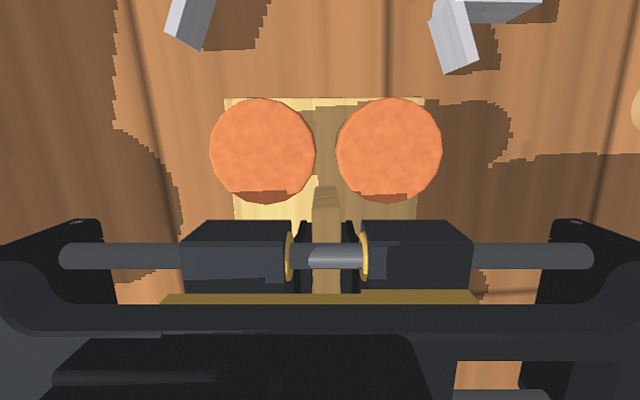

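The flare tips' inner bottom corners are about (197,50) and (445,74), and the front lids are at (263,149) and (390,149).

Run:
```python
from h import *
c=snap("wrist"); 
for p in [(197,50),(165,35),(445,74),(478,62)]: print(p,cast(c,p,0)[0],cast(c,p,.03)[0])
cv2.imwrite("pics/w4z.png",cv2.resize(c["pixels"][0:110,130:550,::-1],None,fx=1.9,fy=1.9,interpolation=2))
```

```text
(197, 50) [0.45150961 0.10022332] [0.46288609 0.09272487]
(165, 35) [0.43393747 0.1090652 ] [0.44813131 0.10014912]
(445, 74) [0.6040991  0.08041628] [0.59101074 0.07609351]
(478, 62) [0.62457035 0.08655877] [0.60819982 0.08125118]
```

View pics/w4z.png

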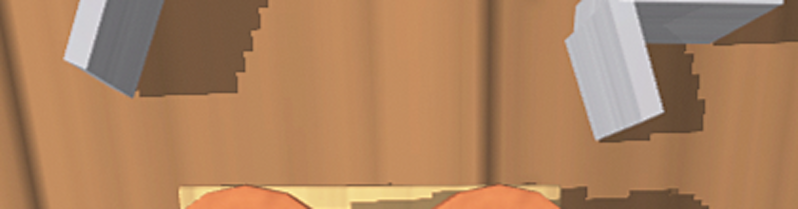

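The wall angle, end stop and left flare tip all agree on a yaw of -3° with the axis through (0.535, 0.243). The tray is about 1 mm off that axis. I'll nudge it and slide it into the mouth.

Request:
{"name": "carry_out", "arguments": {
  "squeeze": 40,
  "steps": [
    [[-0.1,0.5,0],-0.5,1],
    [[0,1,0],0,1],
    [[0.1,1,0],0,1],
    [[0.1,1,0],0,1],
    [[0,1,0],0,1],
    [[0,0,0],0,1]
  ]
}}

```text
time: 12.05
position: [0.5236, 0.0321, 0.0463]
tool_rot: [0.999, -0.029, 0.015, -0.0]
ft_force: [0.5, -0.3, 0.5]
grip_width: 0.0139
```

```bash
cat > chk.py <<'E'
from h import *
state(); c=snap("wrist")
p=[]
for ce,a,m in lids(c,3000):
    w=cast(c,ce,.072)[0]; p.append(w); 
p=sorted(map(tuple,p)); p=np.array(p); m=p.mean(0); d=p[-1]-p[0]
print(np.round(p,4).tolist(),"yaw",np.degrees(np.arctan2(d[1],d[0])),"off axis mm",1e3*(m[0]-(.5353+.0524*(m[1]-.2482))))
E
python3 chk.py
```

```text
t 12.05 pos [0.5236 0.0321 0.0463] jaw deg -3.29 F [ 0.5 -0.3  0.5] w 0.0139 q [-0.15  0.71  1.85  0.01  0.55 -0.1 ]
[[0.5022, 0.0922], [0.5545, 0.0889]] yaw -3.601589852109981 off axis mm 1.291462637315166
```

Request:
{"name": "carry_out", "arguments": {
  "steps": [
    [[-0.1,0.5,0],0.3,1],
    [[0,1,0],0,1],
    [[0.1,1,0],0,1],
    [[0,1,0],0,1],
    [[0.1,0.5,0],0,1],
    [[0,0,0],0,1]
  ]
}}

```text
time: 12.7
position: [0.5226, 0.0697, 0.0464]
tool_rot: [1.0, -0.024, 0.013, 0.003]
ft_force: [1.4, -1.4, -0.6]
grip_width: 0.0139
```

```bash
python3 chk.py
```

```text
t 12.7 pos [0.5226 0.0697 0.0464] jaw deg -2.76 F [ 1.4 -1.4 -0.6] w 0.0139 q [-0.08  0.71  1.84 -0.01  0.57 -0.02]
[[0.5003, 0.1296], [0.5523, 0.1273]] yaw -2.5135726122399396 off axis mm -2.694073923459328
```

Request:
{"name": "carry_out", "arguments": {
  "steps": [
    [[0.3,0.3,0],-0.3,1],
    [[0.1,0.7,0],0,1],
    [[0.1,1,0],0,1],
    [[0,0.5,0],0,1],
    [[0,0,0],0,1]
  ]
}}

```text
time: 13.25
position: [0.5237, 0.0912, 0.0464]
tool_rot: [1.0, -0.025, 0.007, 0.007]
ft_force: [0.2, -0.2, -0.1]
grip_width: 0.0133
```

```bash
python3 chk.py
```

```text
t 13.25 pos [0.5237 0.0912 0.0464] jaw deg -2.83 F [ 0.2 -0.2 -0.1] w 0.0133 q [-0.03  0.72  1.82 -0.02  0.59  0.04]
[[0.5022, 0.1515], [0.5539, 0.1489]] yaw -2.881885899340929 off axis mm -2.0864031889681334
```

The tray is in the channel, and the catch is pushing it lightly towards the -x wall. I'll keep pushing along the axis.

Request:
{"name": "carry_out", "arguments": {
  "steps": [
    [[0.1,1.5,0],0,1],
    [[0.1,1.5,0],0,1],
    [[0.1,1.5,0],0,1],
    [[0.1,1.5,0],0,1],
    [[0,0,0],0,1]
  ]
}}

```text
time: 13.8
position: [0.5262, 0.1477, 0.047]
tool_rot: [1.0, -0.026, 0.004, 0.01]
ft_force: [1.6, 7.0, -1.2]
grip_width: 0.0139
```

```bash
python3 chk.py
```

```text
t 13.8 pos [0.5262 0.1477 0.047 ] jaw deg -2.95 F [ 1.6  7.  -1.2] w 0.0139 q [ 0.08  0.73  1.77 -0.04  0.63  0.16]
[[0.5051, 0.207], [0.5567, 0.2046]] yaw -2.6844041207289564 off axis mm -2.18164397962739
```

Request:
{"name": "carry_out", "arguments": {
  "steps": [
    [[0.1,1.5,0],0,1],
    [[0.1,1.5,0],0,1],
    [[0.1,1.5,0],0,1],
    [[0,1.5,0],0,1],
    [[0,0,0],0,1]
  ]
}}

```text
time: 14.35
position: [0.5288, 0.1994, 0.0479]
tool_rot: [1.0, -0.025, 0.002, 0.017]
ft_force: [-1.1, 6.4, -1.7]
grip_width: 0.0136
```

```bash
python3 chk.py
```

```text
t 14.35 pos [0.5288 0.1994 0.0479] jaw deg -2.84 F [-1.1  6.4 -1.7] w 0.0136 q [ 0.18  0.74  1.72 -0.05  0.69  0.27]
[[0.5078, 0.2591], [0.5595, 0.2565]] yaw -2.7907571976011485 off axis mm -2.1716204191341015
```

Request:
{"name": "carry_out", "arguments": {
  "steps": [
    [[0.1,1,0],0,1],
    [[0,1,0],0,1],
    [[0.1,1,0],0,1],
    [[0,1,0],0,1],
    [[0,0.7,0],0,1]
  ]
}}

```text
time: 14.9
position: [0.5301, 0.2263, 0.048]
tool_rot: [0.999, -0.021, -0.002, 0.034]
ft_force: [1.1, -17.6, 2.6]
grip_width: 0.0136
```

```bash
python3 chk.py; python3 -c "
from h import *
print(robot.get_obs()['tool_rot'])"
```

```text
t 14.9 pos [0.5301 0.2263 0.048 ] jaw deg -2.39 F [  1.1 -17.6   2.6] w 0.0136 q [ 0.24  0.76  1.67 -0.09  0.74  0.35]
[[0.5092, 0.2854], [0.5609, 0.2828]] yaw -2.8749689313807774 off axis mm -2.1734752368600674
[ 0.99922563 -0.0209664  -0.00225217  0.0332186 ]
```

Force rose to 17.6 N with about 15 mm still to go by my estimate, so I'll look.

Run:
```python
from h import *
c=snap("wrist"); t=snap("top"); s=snap("side")
a=c["pixels"][0:230,150:520]; 
u0,v0=proj(t,[.535,.22,.03])[0]; print(u0,v0); b=t["pixels"][int(v0)-45:int(v0)+45,int(u0)-70:int(u0)+70]
u1,v1=proj(s,[.535,.2,.03])[0]; print(u1,v1); d=s["pixels"][int(v1)-50:int(v1)+60,int(u1)-60:int(u1)+60]
f=lambda i,h:cv2.resize(i,(int(i.shape[1]*h/i.shape[0]),h),interpolation=2)
top=f(a,300); bot=np.hstack([f(b,290),f(d,290)]); W=max(top.shape[1],bot.shape[1])
p=lambda i:np.pad(i,((0,0),(0,W-i.shape[1]),(0,0)))
o=np.vstack([p(top),p(bot)]); print(o.shape); cv2.imwrite("pics/m1.png",o[:,:800,::-1])
```

```text
195.20587812115733 197.27506261696993
308.8049707309883 114.12806220933206
(590, 767, 3)
```

View pics/m1.png

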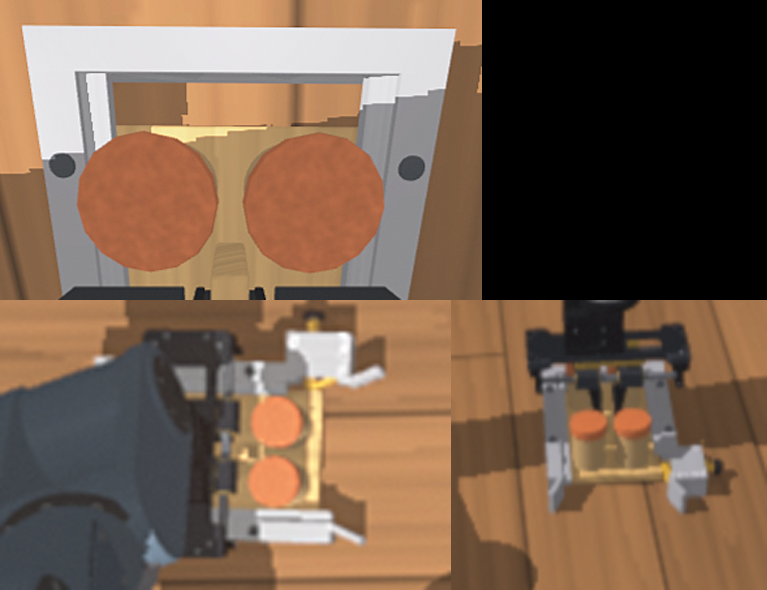

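There's still about a 14 mm gap to the end stop and the catch is riding the tray's side. I'll push with larger steps.

Request:
{"name": "carry_out", "arguments": {
  "steps": [
    [[0.1,1.5,-0.1],0,1],
    [[0.1,1.5,-0.1],0,1],
    [[0,0,0],0,1]
  ]
}}

```text
time: 15.4
position: [0.5322, 0.2455, 0.0477]
tool_rot: [0.999, -0.021, -0.005, 0.041]
ft_force: [0.2, 2.8, -1.9]
grip_width: 0.0136
```

```bash
python3 chk.py; python3 -c "
from h import *
print(robot.get_obs()['tool_rot'])"
```

```text
t 15.4 pos [0.5322 0.2455 0.0477] jaw deg -2.46 F [ 0.2  2.8 -1.9] w 0.0136 q [ 0.28  0.77  1.63 -0.11  0.78  0.4 ]
[[0.511, 0.3027], [0.5628, 0.3014]] yaw -1.5148419944467462 off axis mm -1.2626930243784251
[ 0.99891875 -0.02150082 -0.00495417  0.04092076]
```

The front edge now matches the stop position. One more push, then a pull-back to test the catch, which should also undo the tool's pitch.

Request:
{"name": "carry_out", "arguments": {
  "steps": [
    [[0,1,0],0,1],
    [[0,1,0],0,1]
  ]
}}

```text
time: 15.65
position: [0.5318, 0.2482, 0.0477]
tool_rot: [0.998, -0.015, -0.008, 0.057]
ft_force: [5.4, -33.2, 1.2]
grip_width: 0.014
```

Request:
{"name": "carry_out", "arguments": {
  "steps": [
    [[0,-0.7,0],0,1],
    [[0,-0.7,0],0,1],
    [[0,-0.7,0],0,1],
    [[0,-0.7,0],0,1]
  ]
}}

```text
time: 16.05
position: [0.5335, 0.24, 0.049]
tool_rot: [0.999, -0.021, -0.002, 0.038]
ft_force: [-4.3, 20.2, 5.4]
grip_width: 0.0139
```

```bash
python3 chk.py; python3 -c "
from h import *
print(robot.get_obs()['tool_rot'])"
```

```text
t 16.05 pos [0.5335 0.24   0.049 ] jaw deg -2.45 F [-4.3 20.2  5.4] w 0.0139 q [ 0.27  0.76  1.64 -0.1   0.76  0.39]
[[0.5095, 0.2952], [0.5628, 0.2946]] yaw -0.7189988345762904 off axis mm -1.5802592356021217
[ 0.99906691 -0.02137504 -0.00135436  0.0375045 ]
```

The catch holds: 20 N of pull-back moved the tray only a few mm. I'll keep a moderate pull to undo the tool's pitch.

Request:
{"name": "carry_out", "arguments": {
  "steps": [
    [[0,-0.7,-0.2],0,1],
    [[0,-0.7,-0.2],0,1],
    [[0,-0.7,-0.2],0,1],
    [[0,-0.7,-0.2],0,1],
    [[0,-0.7,-0.2],0,1]
  ]
}}

```text
time: 16.6
position: [0.5326, 0.2388, 0.0484]
tool_rot: [1.0, -0.022, 0.009, 0.013]
ft_force: [-5.7, 22.2, 11.6]
grip_width: 0.014
```

```bash
python3 chk.py; python3 -c "
from h import *
print(robot.get_obs()['tool_rot'])"
```

```text
t 16.6 pos [0.5326 0.2388 0.0484] jaw deg -2.51 F [-5.7 22.2 11.6] w 0.014 q [ 0.24  0.75  1.68 -0.05  0.7   0.32]
[[0.5084, 0.2933], [0.5616, 0.2934]] yaw 0.10291481219470361 off axis mm -2.6525916807255134
[ 0.99963233 -0.02224365  0.0090762   0.01257192]
```

Request:
{"name": "carry_out", "arguments": {
  "steps": [
    [[0,-0.7,-0.2],0,1],
    [[0,-0.6,-0.2],0,1],
    [[0,0.2,0],0,1],
    [[0,0.3,0],0,1],
    [[0,0,0],0,0.4],
    [[0,0,0],0,0.4],
    [[0,0,0],0,0.4],
    [[0,0,0],0,0.4]
  ]
}}

```text
time: 17.45
position: [0.5295, 0.2443, 0.0464]
tool_rot: [1.0, -0.021, 0.011, 0.005]
ft_force: [0.1, 0.3, -0.3]
grip_width: 0.0382
```

```bash
python3 chk.py; python3 -c "
from h import *
print(robot.get_obs()['tool_rot'])"
```

```text
t 17.45 pos [0.5295 0.2443 0.0464] jaw deg -2.36 F [ 0.1  0.3 -0.3] w 0.0382 q [ 0.25  0.75  1.69 -0.02  0.68  0.31]
[[0.5104, 0.3004], [0.5616, 0.2991]] yaw -1.461751777975975 off axis mm -1.9695890607018818
[ 0.99971925 -0.02064144  0.01054826  0.00490707]
```

Tilt is now nearly gone. The tray sits 2–3 mm off the stop from the pull, so I'll regrip and push gently home.

Request:
{"name": "carry_out", "arguments": {
  "steps": [
    [[0,0,0],0,1],
    [[0,0,0],0,1],
    [[0,0,0],0,1],
    [[0,0,0],0,1],
    [[0,0.3,0],0,1],
    [[0,0.5,0],0,1],
    [[0,0.5,0],0,1]
  ]
}}

```text
time: 18.2
position: [0.5309, 0.2498, 0.0475]
tool_rot: [1.0, -0.018, 0.01, 0.012]
ft_force: [1.1, -25.2, 9.6]
grip_width: 0.0139
```

```bash
python3 chk.py; python3 -c "
from h import *
print(robot.get_obs()['tool_rot'])"
```

```text
t 18.2 pos [0.5309 0.2498 0.0475] jaw deg -2.03 F [  1.1 -25.2   9.6] w 0.0139 q [ 0.26  0.76  1.67 -0.04  0.7   0.33]
[[0.5097, 0.3022], [0.5612, 0.3006]] yaw -1.7867965461030817 off axis mm -2.642030374915727
[ 0.99971848 -0.01792866  0.00997906  0.0119141 ]
```

Against the stop with 25 N. Release, lift straight up, and re-measure everything from clear.

Request:
{"name": "carry_out", "arguments": {
  "steps": [
    [[0,0,0],0,0.4],
    [[0,0,0],0,0.4],
    [[0,0,0],0,0.4],
    [[0,0,1],0,0.4],
    [[0,0,1.5],0,0.3],
    [[0,0,2],0,0],
    [[0,-1,2.5],0,0],
    [[0,-2,2.5],0,0],
    [[0,-3,2],0,0],
    [[0,-3,1],0,0]
  ]
}}

```text
time: 19.25
position: [0.5288, 0.1638, 0.1788]
tool_rot: [1.0, -0.013, 0.01, 0.011]
ft_force: [-0.1, -0.4, 0.5]
grip_width: 0.0834
```

Request:
{"name": "carry_out", "arguments": {
  "steps": [
    [[0.4,-3,0],0,0],
    [[0.4,-3,0],0,0],
    [[0.4,-3,0],0,0],
    [[0.4,-3,0],0,0],
    [[0.4,-3,0],0,0],
    [[0.4,-3,0],0,0],
    [[0.4,-3,0],0,0],
    [[0.4,-2,0],0,0],
    [[0.4,-1,0],0,0],
    [[0,0,0],0,0]
  ]
}}

```text
time: 20.25
position: [0.5682, -0.083, 0.1897]
tool_rot: [1.0, -0.011, 0.018, 0.01]
ft_force: [0.4, 0.5, 0.2]
grip_width: 0.0869
```

Run:
```python
from h import *
state(); print(robot.get_obs()["tool_rot"])
t=snap("top"); w=snap("wrist")
for ce,a,m in lids(t,60):
  p=cast(t,ce,.072)[0]
  if .38<p[0]<.65: print(np.round(ce,1),a,np.round(p,4))
print("wrist")
for ce,a,m in lids(w,200): print(np.round(ce,1),a,np.round(cast(w,ce,.072)[0],4))
u0,v0=proj(t,[.535,.18,.03])[0]; b=t["pixels"][int(v0)-45:int(v0)+45,int(u0)-70:int(u0)+70]
e=t["pixels"][125:195,335:425]
f=lambda i,W:cv2.resize(i,(W,int(i.shape[0]*W/i.shape[1])),interpolation=2)
o=np.hstack([f(w["pixels"],400),f(b,400)[:250]]); o2=f(e,400); o=np.vstack([o,np.pad(o2,((0,0),(0,400),(0,0)))])[:600]
print(o.shape); cv2.imwrite("pics/m2.png",o[...,::-1])
```

```text
t 20.25 pos [ 0.5682 -0.083   0.1897] jaw deg -1.29 F [0.4 0.5 0.2] w 0.0869 q [-0.34  0.52  1.64 -0.01  0.94 -0.31]
[ 0.99971228 -0.01142159  0.01846784  0.01019064]
[163.7 187.3] 114 [0.5613 0.2989]
[162.6 206.1] 103 [0.5085 0.3019]
[401.4 226.8] 80 [ 0.4385 -0.3652]
[361.  235.2] 97 [ 0.4171 -0.2519]
[471.  237.7] 151 [ 0.4048 -0.5583]
[489.3 238.3] 155 [ 0.4021 -0.6093]
wrist
[515.5  34.4] 2345 [0.7375 0.053 ]
(561, 800, 3)
```

View pics/m2.png

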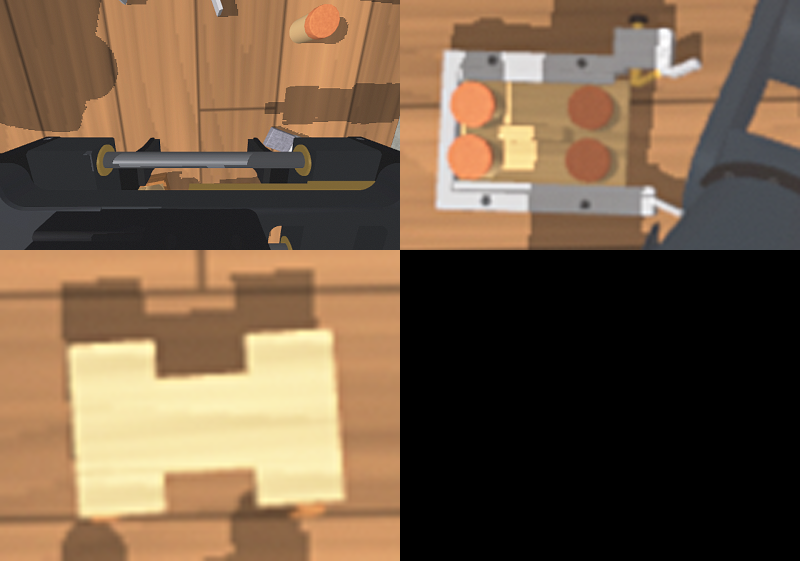

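The tray is home and the yellow catch is out behind its back edge. The sheet's corners in the crop, in original top pixels, are about (350,146), (409,143), (412.5,181) and (352.5,185).

Run:
```python
from h import *
t=snap("top")
cr=np.array([(68,95),(331,81),(345,250),(79,266)])/4.444+[335,125]-.4
w=cast(t,cr,.048); print(w, w.mean(0)); d=(w[0]+w[3]-w[1]-w[2])/2; print(np.linalg.norm(d),np.degrees(np.arctan2(d[1],d[0]))-90); e=(w[0]+w[1]-w[2]-w[3])/2; print(np.linalg.norm(e),np.degrees(np.arctan2(e[1],e[0])))
h=t["hsv"]; m=np.zeros(h.shape[:2],bool); m[125:195,335:425]=1; m&=(h[...,2]>200)&(h[...,1]<110)
for ce,a,b in blobs(m,300): print(ce,a,cast(t,ce,.048)); r=cv2.minAreaRect(np.argwhere(b)[:,::-1].astype(np.float32)); print(r, cast(t,r[0],.048))
p=[cast(t,c,.072)[0] for c in ((399.2,210),(358.4,217.6),(402.7,228.2),(361.6,235.8))]
print("upper",rect4(p))
```

```text
[[ 0.67309797 -0.22823655]
 [ 0.67914181 -0.39821423]
 [ 0.56938953 -0.40393512]
 [ 0.56215971 -0.23279647]] [ 0.62094725 -0.31579559]
0.17068724295779317 2.2283934034215918
0.11046493242687815 2.6671782016642576
[380.76927004 163.44665646] 1959 [[ 0.62105967 -0.31542145]]
((380.89813232421875, 163.57034301757812), (38.87833023071289, 59.984310150146484), 86.34777069091797) [[ 0.62069668 -0.31578076]]
upper (array([ 0.45053675, -0.30700323]), np.float64(99.58425688659504), array([0.11657206, 0.0516218 ]))
```

Request:
{"name": "carry_out", "arguments": {
  "steps": [
    [[0.7,-1.5,0],0.5,0],
    [[0.7,-3,0],0.5,0],
    [[0.7,-3,0],0.5,0],
    [[0.7,-3,-0.5],0.5,0],
    [[0.7,-3,-0.5],0.5,0],
    [[0.7,-3,-0.5],0.5,0],
    [[0.6,-3,-0.5],0.5,0],
    [[0.4,-2.5,-0.5],0.2,0],
    [[0,-1.2,-1],0,0],
    [[0,0,-1],0,0]
  ]
}}

```text
time: 21.4
position: [0.6197, -0.3027, 0.1429]
tool_rot: [0.999, 0.034, 0.015, 0.006]
ft_force: [-0.2, 0.1, -1.3]
grip_width: 0.0875
```

Run:
```python
from h import *
state(); print(robot.get_obs()["tool_rot"])
```

```text
t 21.4 pos [ 0.6197 -0.3027  0.1429] jaw deg 3.92 F [-0.2  0.1 -1.3] w 0.0875 q [-0.62  0.72  1.37  0.01  1.03 -0.69]
[0.9992838  0.03411815 0.01529369 0.00582548]
```

Request:
{"name": "carry_out", "arguments": {
  "steps": [
    [[0.1,-0.5,-0.5],-0.5,0],
    [[0,-0.5,-1],-0.5,0],
    [[0,-0.3,-1.5],-0.5,0],
    [[0,0,-1.5],0,0],
    [[0,0,-1.5],0,0],
    [[0,0,-1.3],0,0],
    [[0,0,-1],0,0],
    [[0,0,0],0,0]
  ]
}}

```text
time: 22.2
position: [0.618, -0.3078, 0.0485]
tool_rot: [1.0, 0.022, 0.011, 0.002]
ft_force: [0.2, -0.0, -0.2]
grip_width: 0.0871
```

Run:
```python
from h import *
state(); print(robot.get_obs()["tool_rot"])
```

```text
t 22.2 pos [ 0.618  -0.3078  0.0485] jaw deg 2.57 F [ 0.2 -0.  -0.2] w 0.0871 q [-0.63  0.84  1.4   0.01  0.88 -0.68]
[0.99968783 0.02242848 0.01087351 0.00172373]
```

Request:
{"name": "carry_out", "arguments": {
  "squeeze": 15,
  "steps": [
    [[0.3,-0.6,-0.3],0,0],
    [[0.1,-0.3,-0.1],0,0],
    [[0,0,0],0,0.5],
    [[0,0,0],0,0.5],
    [[0,0,0],0,0.5],
    [[0,0,0],0,0.5]
  ]
}}

```text
time: 22.8
position: [0.6239, -0.3191, 0.0465]
tool_rot: [1.0, 0.022, 0.013, 0.003]
ft_force: [-0.3, 0.1, 0.4]
grip_width: 0.0627
```

Run:
```python
from h import *
state(); print(robot.get_obs()["tool_rot"])
```

```text
t 22.8 pos [ 0.6239 -0.3191  0.0465] jaw deg 2.55 F [-0.3  0.1  0.4] w 0.0627 q [-0.64  0.86  1.37  0.01  0.89 -0.69]
[0.99966517 0.02224622 0.01280827 0.003256  ]
```

Request:
{"name": "carry_out", "arguments": {
  "steps": [
    [[-0.2,0.4,-0.1],0,0.4],
    [[0,0,0],0,0.5],
    [[0,0,0],0,0.5],
    [[0,0,0],0,0.5],
    [[0,0,0],0,0.5],
    [[0,0,0.5],0,0.5],
    [[0,0,1],0,0.5],
    [[0,0,1.5],0,0.5],
    [[0,0,1.5],0,0.5],
    [[0,0,0],0,0.5]
  ]
}}

```text
time: 23.8
position: [0.6219, -0.3145, 0.095]
tool_rot: [1.0, 0.022, 0.013, 0.004]
ft_force: [0.4, -0.1, -0.7]
grip_width: 0.06
```

Run:
```python
from h import *
state(); print(robot.get_obs()["tool_rot"])
```

```text
t 23.8 pos [ 0.6219 -0.3145  0.095 ] jaw deg 2.58 F [ 0.4 -0.1 -0.7] w 0.06 q [-0.63  0.79  1.37  0.01  0.96 -0.68]
[0.9996543  0.02246658 0.01319033 0.00354353]
```

Sheet gripped (60 mm waist, lifted). Carrying it to the dock.

Request:
{"name": "carry_out", "arguments": {
  "steps": [
    [[0,1,1],0,0.5],
    [[0,2,1.5],-0.4,0.5],
    [[-0.5,3,1.5],-0.4,0.5],
    [[-0.5,3,1.5],-0.4,0.5],
    [[-0.5,3,0.5],-0.4,0.5],
    [[-0.5,3,0],-0.4,0.5],
    [[-0.5,3,0],-0.4,0.5],
    [[-0.5,3,0],-0.4,0.5],
    [[-0.5,3,0],-0.4,0.5],
    [[-0.5,3,0],-0.4,0.5]
  ]
}}

```text
time: 24.8
position: [0.5793, -0.0338, 0.1646]
tool_rot: [1.0, -0.013, 0.017, 0.005]
ft_force: [0.1, 0.1, 0.1]
grip_width: 0.0597
```

Request:
{"name": "carry_out", "arguments": {
  "steps": [
    [[-0.5,3,0],-0.4,0.5],
    [[-0.5,3,0],-0.3,0.5],
    [[-0.5,3,0],-0.3,0.5],
    [[-0.5,3,0],-0.3,0.5],
    [[-0.5,3,0],-0.3,0.5],
    [[-0.5,3,0],-0.3,0.5],
    [[-0.5,2.5,0],-0.3,0.5],
    [[-0.5,2,0],0,0.5],
    [[0,1,0],0,0.5],
    [[0,0,0],0,0.5]
  ]
}}

```text
time: 25.8
position: [0.53, 0.2205, 0.1705]
tool_rot: [0.999, -0.029, 0.017, 0.003]
ft_force: [0.6, 0.6, -0.9]
grip_width: 0.0596
```

Run:
```python
from h import *
state(); print(robot.get_obs()["tool_rot"])
```

```text
t 25.8 pos [0.53   0.2205 0.1705] jaw deg -3.38 F [ 0.6  0.6 -0.9] w 0.0596 q [ 0.21  0.55  1.65 -0.02  0.91  0.28]
[ 0.99941132 -0.0294975   0.01719207  0.00336827]
```

Request:
{"name": "carry_out", "arguments": {
  "steps": [
    [[0.2,0.8,-0.5],0.3,0.5],
    [[0.1,0.8,-1],0.2,0.5],
    [[0,0.6,-1.2],0,0.5],
    [[0,0,-1.2],0,0.5],
    [[0,0,-1.2],0,0.5],
    [[0,0,-1],0,0.5],
    [[0,0,-0.7],0,0.5],
    [[0,0,0],0,0.5]
  ]
}}

```text
time: 26.6
position: [0.5332, 0.2403, 0.0945]
tool_rot: [1.0, -0.027, 0.015, 0.004]
ft_force: [0.3, -0.1, -1.4]
grip_width: 0.0599
```

Run:
```python
from h import *
state(); print(robot.get_obs()["tool_rot"]); c=snap("wrist","w5")
for ce,a,m in lids(c,100): print(np.round(ce,1),a,np.round(cast(c,ce,.072)[0],4))
```

```text
t 26.6 pos [0.5332 0.2403 0.0945] jaw deg -3.08 F [ 0.3 -0.1 -1.4] w 0.0599 q [ 0.24  0.67  1.67 -0.02  0.77  0.31]
[ 0.99951018 -0.02694517  0.01528113  0.00445424]
[630.4 220.2] 575 [0.7325 0.2373]
```

View pics/w5.png

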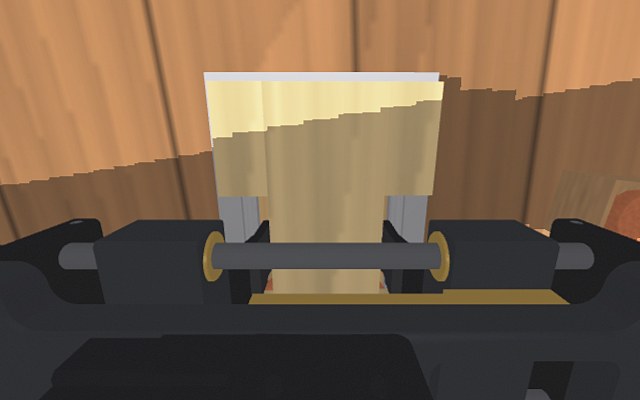

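The sheet is held level, with its front corners at about (209,80) and (443,81).

Run:
```python
from h import *
c=snap("wrist")
h=c["hsv"]; m=(h[...,0]>18)&(h[...,0]<35)&(h[...,2]>90)&(h[...,1]<150); m[:60]=0;m[215:]=0;m[:,:190]=0;m[:,460:]=0
b=max(blobs(m,500),key=lambda b:b[1])[2]; print(b.sum())
F=[(u,np.flatnonzero(b[:,u])[0]) for u in range(225,430)]
L=[(np.flatnonzero(b[v])[0],v) for v in range(90,185)]; Rr=[(np.flatnonzero(b[v])[-1]+1,v) for v in range(90,185)]
def fit(P,z): 
    w=cast(c,P,z).astype(np.float32); vx,vy,x,y=cv2.fitLine(w,cv2.DIST_HUBER,0,.001,.001).ravel(); return np.round((x,y),4),np.round(np.degrees(np.arctan2(vy,vx))%180,2)
z=.096
for n,P in (("F",F),("L",L),("R",Rr)): print(n,*fit(P,z))
```

```text
27491
F [0.5469 0.3274] 177.13
L [0.4836 0.3049] 87.31
R [0.5944 0.2989] 86.88
```

Request:
{"name": "carry_out", "arguments": {
  "steps": [
    [[-0.3,0.1,0],0,0.5],
    [[0,0,-0.4],0,0.5],
    [[0,0,-0.4],0,0.5],
    [[0,0,0],0,0.5]
  ]
}}

```text
time: 27.1
position: [0.5319, 0.242, 0.0892]
tool_rot: [0.999, -0.027, 0.018, 0.004]
ft_force: [-0.4, -0.0, -1.2]
grip_width: 0.0597
```

```bash
python3 -c "
from h import *
state()"
```

```text
t 27.1 pos [0.5319 0.242  0.0892] jaw deg -3.08 F [-0.4 -0.  -1.2] w 0.0597 q [ 0.24  0.68  1.68 -0.02  0.75  0.32]
```

Request:
{"name": "carry_out", "arguments": {
  "steps": [
    [[-0.2,0,-0.3],0,0.5],
    [[0,0,-0.4],0,0.5],
    [[0,0,-0.4],0,0.5],
    [[0,0,0],0,0.5]
  ]
}}

```text
time: 27.5
position: [0.5305, 0.2423, 0.0782]
tool_rot: [0.999, -0.027, 0.019, 0.003]
ft_force: [-1.1, -0.5, 0.9]
grip_width: 0.0598
```

```bash
python3 -c "
from h import *
state()"
```

```text
t 27.5 pos [0.5305 0.2423 0.0782] jaw deg -3.06 F [-1.1 -0.5  0.9] w 0.0598 q [ 0.25  0.7   1.69 -0.03  0.72  0.32]
```

Request:
{"name": "carry_out", "arguments": {
  "steps": [
    [[0,0,-0.2],0,0.5],
    [[0,0,-0.2],0,0.5]
  ]
}}

```text
time: 27.7
position: [0.5305, 0.2423, 0.0779]
tool_rot: [0.999, -0.027, 0.02, 0.003]
ft_force: [-3.2, -0.9, 15.6]
grip_width: 0.0599
```

Contact. Open, then rise straight up.

Request:
{"name": "carry_out", "arguments": {
  "steps": [
    [[0,0,0.1],0,0.3],
    [[0,0,0],0,0],
    [[0,0,0],0,0],
    [[0,0,0],0,0],
    [[0,0,1],0,0],
    [[0,0,1.5],0,0],
    [[0,0,2],0,0],
    [[0,0,2],0,0],
    [[0,-1,2],0,0],
    [[0,0,0],0,0]
  ]
}}

```text
time: 28.7
position: [0.5302, 0.2321, 0.1678]
tool_rot: [0.999, -0.026, 0.019, 0.004]
ft_force: [1.0, 1.5, -0.2]
grip_width: 0.0864
```

```bash
cat > sheet.py <<'E'
from h import *
c=snap("wrist"); state(); print(robot.get_obs()["tool_rot"])
h=c["hsv"]; m=(h[...,0]>18)&(h[...,0]<35)&(h[...,2]>90)&(h[...,1]<150); m[:40]=0;m[220:]=0;m[:,:190]=0;m[:,460:]=0
b=max(blobs(m,500),key=lambda b:b[1])[2]; ys,xs=np.nonzero(b); print(b.sum(),xs.min(),xs.max(),ys.min(),ys.max())
r=cv2.minAreaRect(np.c_[xs,ys].astype(np.float32))
y0=ys.min(); rows=range(y0+12,y0+45)
F=[(u,np.flatnonzero(b[:,u])[0]) for u in range(xs.min()+20,xs.max()-20)]
L=[(np.flatnonzero(b[v])[0],v) for v in rows]; Rr=[(np.flatnonzero(b[v])[-1]+1,v) for v in rows]
def fit(P,z):
    w=cast(c,P,z).astype(np.float32); vx,vy,x,y=cv2.fitLine(w,cv2.DIST_HUBER,0,.001,.001).ravel(); return np.round((x,y),4),np.round(np.degrees(np.arctan2(vy,vx))%180,2)
for n,P in (("F",F),("L",L),("R",Rr)): print(n,*fit(P,.080))
for ce,a,mm in lids(c,100): print(np.round(ce,1),a,np.round(cast(c,ce,.072)[0],4))
E
python3 sheet.py
```

```text
t 28.75 pos [0.5294 0.2324 0.1666] jaw deg -3.03 F [ 0.2  0.2 -0. ] w 0.0867 q [ 0.23  0.56  1.65 -0.02  0.9   0.29]
[ 0.99947889 -0.02648919  0.01808829  0.00361601]
14427 249 392 83 219
F [0.5297 0.3302] 177.23
L [0.4814 0.3137] 86.61
R [0.5916 0.3083] 85.9
[562.8 196. ] 1807 [0.7519 0.2241]
```

The sheet is well placed: yaw -2.8°, within about 2 mm. Next, to the upper tray.

Request:
{"name": "carry_out", "arguments": {
  "steps": [
    [[0,-1,0.5],0,0.2],
    [[0,-2,0],0,0.2],
    [[-0.4,-3,0],0.8,0.2],
    [[-0.4,-3,0],0.8,0.2],
    [[-0.4,-3,0],0.8,0.2],
    [[-0.4,-3,0],0.8,0.2],
    [[-0.4,-3,0],0.8,0.3],
    [[-0.4,-3,0],0.8,0.3],
    [[-0.4,-3,0],0.8,0.3],
    [[-0.4,-3,0],0.8,0.3]
  ]
}}

```text
time: 29.75
position: [0.4898, -0.0456, 0.1646]
tool_rot: [0.999, 0.036, 0.011, 0.002]
ft_force: [0.7, -0.2, -0.0]
grip_width: 0.061
```

Request:
{"name": "carry_out", "arguments": {
  "steps": [
    [[-0.5,-3,0],0.8,0.3],
    [[-0.5,-3,0],0.8,0.3],
    [[-0.5,-3,0],0.8,0.3],
    [[-0.5,-3,0],0.8,0.3],
    [[-0.5,-3,0],0.8,0.3],
    [[-0.5,-3,0],0.8,0.3],
    [[-0.5,-3,0],0.8,0.3],
    [[-0.5,-3,0],0.8,0.3],
    [[0,-1,0],0,0.3],
    [[0,0,0],0,0.3]
  ]
}}

```text
time: 30.75
position: [0.4398, -0.3092, 0.157]
tool_rot: [0.996, 0.09, 0.004, -0.004]
ft_force: [-0.6, 0.9, -0.8]
grip_width: 0.0611
```

Run:
```python
from h import *
state(); print(robot.get_obs()["tool_rot"]); c=snap("wrist")
for ce,a,m in lids(c,100): print(np.round(ce,1),a,np.round(cast(c,ce,.072)[0],4))
```

```text
t 30.75 pos [ 0.4398 -0.3092  0.157 ] jaw deg 10.38 F [-0.6  0.9 -0.8] w 0.0611 q [-0.83  0.53  1.74  0.01  0.87 -1.02]
[ 0.99588292  0.09048875  0.00408179 -0.00351311]
[ 66.8 104.4] 528 [ 0.2315 -0.2632]
[131.4 130.8] 568 [ 0.2803 -0.2744]
[312.3 139.9] 932 [ 0.4218 -0.2557]
[375.7 139.6] 1125 [ 0.4716 -0.2465]
[ 30.4 222. ] 524 [ 0.1972 -0.3665]
[308.1 277.8] 532 [ 0.4386 -0.3775]
[364.3 278.5] 532 [ 0.489  -0.3693]
```

Request:
{"name": "carry_out", "arguments": {
  "squeeze": 40,
  "steps": [
    [[0.5,0,-0.5],-0.3,0.35],
    [[0.5,0.1,-1],-0.3,0.35],
    [[0.2,0,-1.5],0,0.35],
    [[0,0,-1.5],0,0.35],
    [[0,0,-1.5],0,0.35],
    [[0,0,-1.5],0,0.35],
    [[0,0,-1.5],0,0.35],
    [[0,0,-1],0,0.35],
    [[0,0,-0.5],0,0.35],
    [[0,0,0],0,0.35]
  ]
}}

```text
time: 31.8
position: [0.4555, -0.2915, 0.0426]
tool_rot: [0.996, 0.092, 0.001, -0.009]
ft_force: [0.1, 0.1, 0.2]
grip_width: 0.0565
```

Run:
```python
from h import *
state(); print(robot.get_obs()["tool_rot"]); c=snap("wrist")
for ce,a,m in lids(c,1000): print(np.round(ce,1),a,np.round(cast(c,ce,.072)[0],4))
```

```text
t 31.8 pos [ 0.4555 -0.2915  0.0426] jaw deg 10.54 F [0.1 0.1 0.2] w 0.0565 q [-0.78  0.74  1.78  0.02  0.64 -0.99]
[ 0.99573134  0.09189205  0.00144985 -0.00853467]
[244.8 177.6] 6971 [ 0.4162 -0.252 ]
[372.1 182.8] 7589 [ 0.468  -0.2446]
```

Request:
{"name": "carry_out", "arguments": {
  "steps": [
    [[-0.2,-0.8,0.3],-0.6,0.35],
    [[-0.2,-0.7,0.2],-0.6,0.35],
    [[0,0,0],0,0.35]
  ]
}}

```text
time: 32.15
position: [0.4523, -0.3087, 0.05]
tool_rot: [0.997, 0.081, 0.003, -0.007]
ft_force: [-0.4, -0.9, 0.1]
grip_width: 0.0564
```

Run:
```python
from h import *
state(); print(robot.get_obs()["tool_rot"]); c=snap("wrist")
for ce,a,m in lids(c,1000): print(np.round(ce,1),a,np.round(cast(c,ce,.072)[0],4))
```

```text
t 32.15 pos [ 0.4523 -0.3087  0.05  ] jaw deg 9.26 F [-0.4 -0.9  0.1] w 0.0564 q [-0.81  0.73  1.76  0.02  0.66 -0.99]
[ 0.99670423  0.08078423  0.00286772 -0.00680848]
[260.3 144.9] 8000 [ 0.4172 -0.2548]
[382.2 144.8] 8024 [ 0.4683 -0.2464]
```

Request:
{"name": "carry_out", "arguments": {
  "steps": [
    [[0,0.1,-0.3],0,0.35],
    [[0,0,0],0,1],
    [[0,0,0],0,1],
    [[0,0,0],0,1],
    [[0,0,0],0,1],
    [[0,0,0],0,1],
    [[0,0,0],0,1],
    [[0,0,0],0,1],
    [[0,0,0],0,1]
  ]
}}

```text
time: 33.1
position: [0.4512, -0.3072, 0.0472]
tool_rot: [0.997, 0.081, 0.002, -0.007]
ft_force: [0.3, 0.6, 0.5]
grip_width: 0.0135
```

```bash
cat > st.py <<'E'
from h import *
state(); print(robot.get_obs()["tool_rot"]); c=snap("wrist")
for ce,a,m in lids(c,3000): print(np.round(ce,1),a,np.round(cast(c,ce,.072)[0],4))
E
python3 st.py
```

```text
t 33.1 pos [ 0.4512 -0.3072  0.0472] jaw deg 9.3 F [0.3 0.6 0.5] w 0.0135 q [-0.81  0.73  1.77  0.02  0.65 -0.99]
[ 0.99668219  0.08105046  0.0020175  -0.00716691]
[263.9 148.7] 8312 [ 0.4183 -0.2543]
[388.1 148.6] 8378 [ 0.4693 -0.246 ]
```

Gripped squarely. Lift.

Request:
{"name": "carry_out", "arguments": {
  "squeeze": 50,
  "steps": [
    [[0,0,0.3],0,1],
    [[0,0,0.7],0,1],
    [[0,0,1.5],0,1],
    [[0,0,1.5],0,1],
    [[0,0,2],0,1],
    [[0,0,2],0,1],
    [[0,0,2],0,1],
    [[0,0,2],0,1],
    [[0,0,1],0,1],
    [[0,0,0],0,1]
  ]
}}

```text
time: 34.15
position: [0.4472, -0.3005, 0.178]
tool_rot: [0.997, 0.08, -0.002, -0.014]
ft_force: [0.6, -0.2, -5.7]
grip_width: 0.0132
```

```bash
python3 st.py
```

```text
t 34.15 pos [ 0.4472 -0.3005  0.178 ] jaw deg 9.21 F [ 0.6 -0.2 -5.7] w 0.0132 q [-0.81  0.51  1.7   0.02  0.95 -0.98]
[ 0.99667059  0.08024754 -0.00178412 -0.01431365]
[274.8 148.6] 4015 [ 0.3966 -0.2584]
[392.5 149.3] 5251 [ 0.4993 -0.2424]
```

Request:
{"name": "carry_out", "arguments": {
  "steps": [
    [[0.2,1,0],0,1],
    [[0.4,2,0],-0.6,1],
    [[0.5,3,0],-0.8,1],
    [[0.5,3,0],-0.8,1],
    [[0.5,3,0],-0.8,1],
    [[0.5,3,0],-0.8,1],
    [[0.5,3,0],-0.8,1],
    [[0.5,3,0],-0.8,1],
    [[0.5,3,0],-0.8,1],
    [[0.5,3,0],-0.8,1]
  ]
}}

```text
time: 35.2
position: [0.4863, -0.0151, 0.166]
tool_rot: [1.0, 0.012, -0.01, -0.022]
ft_force: [0.1, -0.2, -5.3]
grip_width: 0.0133
```

Request:
{"name": "carry_out", "arguments": {
  "steps": [
    [[0.4,3,0],-0.7,1],
    [[0.4,3,0],-0.7,1],
    [[0.4,3,0],-0.7,1],
    [[0.4,3,0],-0.7,1],
    [[0.4,3,0],-0.7,1],
    [[0.4,3,0],-0.7,1],
    [[0.4,2,0],-0.5,1],
    [[0.4,1,0],0,1],
    [[0,0,0],0,1],
    [[0,0,0],0,1]
  ]
}}

```text
time: 36.2
position: [0.506, 0.2126, 0.1542]
tool_rot: [0.999, -0.027, -0.023, -0.023]
ft_force: [-0.1, -0.3, -5.8]
grip_width: 0.0137
```

```bash
python3 st.py
```

```text
t 36.2 pos [0.506  0.2126 0.1542] jaw deg -3.04 F [-0.1 -0.3 -5.8] w 0.0137 q [0.17 0.56 1.69 0.07 0.93 0.18]
[ 0.99908889 -0.02709699 -0.02347609 -0.02315191]
[264.  148.8] 8133 [0.4566 0.2677]
[387.9 148.8] 8087 [0.5561 0.2626]
```

The tray is tilted about 2.7° in each axis from load creep. I'll go above the target, then let soft contact level it.

Request:
{"name": "carry_out", "arguments": {
  "steps": [
    [[0.6,0.8,0],0,1],
    [[0.8,1,0],0,1],
    [[0.8,1,0],0,1],
    [[0.4,0.2,0],0,1],
    [[0,0,0],0,1]
  ]
}}

```text
time: 36.75
position: [0.5355, 0.2421, 0.1543]
tool_rot: [0.999, -0.03, -0.023, -0.023]
ft_force: [0.7, 0.3, -5.9]
grip_width: 0.0136
```

```bash
python3 st.py
```

```text
t 36.75 pos [0.5355 0.2421 0.1543] jaw deg -3.36 F [ 0.7  0.3 -5.9] w 0.0136 q [0.21 0.6  1.6  0.07 0.98 0.23]
[ 0.99902053 -0.02986069 -0.02292687 -0.02325256]
[267.2 158.5] 6045 [0.4884 0.2896]
[388.4 151.5] 7594 [0.5864 0.2897]
```

Request:
{"name": "carry_out", "arguments": {
  "steps": [
    [[-0.3,-0.1,-0.3],0.3,1],
    [[0,0,-0.6],0,1],
    [[0,0,-0.5],0,1],
    [[0,0,0],0,1]
  ]
}}

```text
time: 37.2
position: [0.5302, 0.2401, 0.1386]
tool_rot: [0.999, -0.027, -0.025, -0.023]
ft_force: [-0.3, -0.3, -6.1]
grip_width: 0.0138
```

```bash
python3 -c "
from h import *
state(); print(robot.get_obs()['tool_rot'])"
```

```text
t 37.2 pos [0.5302 0.2401 0.1386] jaw deg -3.05 F [-0.3 -0.3 -6.1] w 0.0138 q [0.21 0.62 1.62 0.07 0.94 0.22]
[ 0.99906729 -0.02718266 -0.02476042 -0.02264014]
```

Request:
{"name": "carry_out", "arguments": {
  "steps": [
    [[0.3,0,-0.2],0,1],
    [[0,0,-0.2],0,1],
    [[0,0,-0.2],0,1]
  ]
}}

```text
time: 37.5
position: [0.5335, 0.2399, 0.1321]
tool_rot: [0.999, -0.027, -0.025, -0.023]
ft_force: [-0.8, 1.3, -4.5]
grip_width: 0.0138
```

Request:
{"name": "carry_out", "arguments": {
  "steps": [
    [[0,0,-0.2],0,1],
    [[0,0,-0.2],0,1]
  ]
}}

```text
time: 37.7
position: [0.5338, 0.2406, 0.1297]
tool_rot: [0.999, -0.028, -0.024, -0.023]
ft_force: [-3.6, 2.5, 6.4]
grip_width: 0.0133
```

Request:
{"name": "carry_out", "arguments": {
  "squeeze": 15,
  "steps": [
    [[0,0,-0.2],0,1],
    [[0,0,-0.2],0,1],
    [[0,0,-0.2],0,1]
  ]
}}

```text
time: 38.0
position: [0.5329, 0.2409, 0.1279]
tool_rot: [0.999, -0.027, -0.024, -0.023]
ft_force: [-5.3, -1.5, 11.9]
grip_width: 0.0144
```

```bash
python3 st.py
```

```text
t 38.0 pos [0.5329 0.2409 0.1279] jaw deg -2.98 F [-5.3 -1.5 11.9] w 0.0144 q [0.21 0.64 1.62 0.07 0.92 0.22]
[ 0.99908473 -0.02657461 -0.02409716 -0.02329837]
[266.5 158.2] 5475 [0.4917 0.29  ]
[386.7 150.6] 7302 [0.5776 0.2911]
```

The TCP height (0.128) matches a seated tray at about 0.127. Releasing slowly.

Request:
{"name": "carry_out", "arguments": {
  "squeeze": 5,
  "steps": [
    [[0,0,-0.1],0,1],
    [[0,0,0],0,0.8],
    [[0,0,0],0,0.75],
    [[0,0,0],0,0.7],
    [[0,0,0],0,0.6],
    [[0,0,0],0,0.6]
  ]
}}

```text
time: 38.65
position: [0.5359, 0.2409, 0.1285]
tool_rot: [0.999, -0.026, -0.02, -0.024]
ft_force: [0.5, -0.5, -0.3]
grip_width: 0.0322
```

```bash
python3 -c "
from h import *
state()
c=snap('wrist')
for ce,a,m in lids(c,3000): print(np.round(ce,1),a,np.round(cast(c,ce,.152)[0],4))"
```

```text
t 38.65 pos [0.5359 0.2409 0.1285] jaw deg -2.98 F [ 0.5 -0.5 -0.3] w 0.0322 q [0.2  0.64 1.62 0.07 0.92 0.21]
[258.2 159.4] 5121 [0.5121 0.2946]
[376.4 152.1] 6928 [0.5632 0.2951]
```

Request:
{"name": "carry_out", "arguments": {
  "steps": [
    [[0,0,0.8],0,0.6],
    [[0,0,1.2],0,0.6],
    [[0,0,1.5],0,0.6],
    [[0,0,2],0,0.5],
    [[0,-0.5,2.5],0,0.5],
    [[0,-2,3],0,0.5],
    [[0,-3,2],0,0.5],
    [[0,-3,0],0,0.5],
    [[0,-3,0],0,0.5],
    [[0,0,0],0,0.5]
  ]
}}

```text
time: 39.7
position: [0.5368, 0.1233, 0.2736]
tool_rot: [0.999, -0.024, -0.014, -0.024]
ft_force: [0.2, 1.3, 0.1]
grip_width: 0.0432
```

Request:
{"name": "carry_out", "arguments": {
  "steps": [
    [[-0.5,-3,0],0,0.5],
    [[-0.5,-4,0],0,0.5],
    [[-0.5,-4,0],0,0.5],
    [[-0.5,-4,0],0,0.5],
    [[-0.5,-4,0],0,0.5],
    [[-0.5,-4,0],0,0.5],
    [[-0.5,-3,0],0,0.5],
    [[0,-3,0],0,0.5],
    [[0,0,0],0,0.5]
  ]
}}

```text
time: 40.6
position: [0.5022, -0.1726, 0.2824]
tool_rot: [0.999, -0.022, -0.007, -0.024]
ft_force: [0.1, -0.9, 0.2]
grip_width: 0.0439
```

Run:
```python
from h import *
state(); t=snap("top","t9"); s=snap("side","s9")
def L(c):
    h=c["hsv"]; return blobs((h[...,0]<12)&(h[...,1]>140)&(h[...,2]>80)&(h[...,2]>0),50)
for n,c in (("top",t),("side",s)):
    p=[]
    for ce,a,m in L(c):
        w=cast(c,ce,.152)[0]
        if .47<w[0]<.6 and .12<w[1]<.36: print(n,np.round(ce,1),a,np.round(w,4)); p.append(w)
    if len(p)==4: print(rect4(p))
f=lambda i,h:cv2.resize(i,(int(i.shape[1]*h/i.shape[0]),h),interpolation=2)
u,v=proj(t,[.535,.22,.1])[0].astype(int); a=f(t["pixels"][v-40:v+40,u-55:u+55],290)
u,v=proj(s,[.535,.2,.08])[0].astype(int); b=f(s["pixels"][v-50:v+50,u-55:u+55],290)
w=f(cams.camera("wrist")["pixels"],290)
o=np.zeros((590,800,3),np.uint8); o[:290,:a.shape[1]]=a; o[:290,400:400+b.shape[1]]=b[:,:400]; o[295:585,:w.shape[1]]=w
cv2.imwrite("pics/m9.png",o[...,::-1])
```

```text
t 40.6 pos [ 0.5022 -0.1726  0.2824] jaw deg -2.55 F [ 0.1 -0.9  0.2] w 0.0439 q [-0.56  0.37  1.6   0.04  1.21 -0.53]
top [156.  184.7] 229 [0.5607 0.2962]
top [199.7 186.4] 204 [0.5542 0.1804]
top [155.1 204.4] 216 [0.5083 0.2986]
top [198.7 206. ] 198 [0.502  0.1832]
(array([0.53130763, 0.23961885]), np.float64(86.7658993186078), array([0.1157698 , 0.05232679]))
side [295.3  64.2] 64 [0.5041 0.2988]
```

View pics/m9.png

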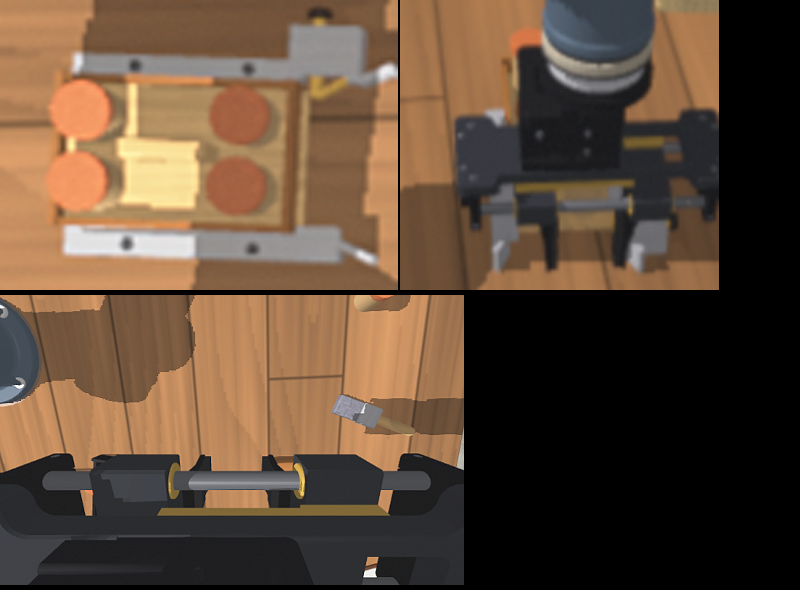

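The top crop shows the walled tray sitting square between the rails, with the catch out behind the back edge. The lid rectangle fits 115.8 × 52.3 mm, which means level, and its centre is 3 mm from the lower tray's. The arm blocks the side view, so I'll move it clear for a last numeric check on the sheet.

Request:
{"name": "carry_out", "arguments": {
  "steps": [
    [[-2,-2,1],0,0.5],
    [[-3,-3,1],0,0.5],
    [[-3,-3,1],0,0.5],
    [[-3,-3,1],0,0.5],
    [[-3,-3,1],0,0.5],
    [[-3,-3,0],0,0.5],
    [[-3,-2,0],0,0.5],
    [[-2,-1,0],0,0.5],
    [[0,0,0],0,0.5]
  ]
}}

```text
time: 41.65
position: [0.2789, -0.3589, 0.3353]
tool_rot: [1.0, -0.008, -0.008, -0.027]
ft_force: [0.1, 0.4, 0.8]
grip_width: 0.0431
```

Run:
```python
from h import *
state(); s=snap("side")
h=s["hsv"]; p=[]
for ce,a,m in blobs((h[...,0]<12)&(h[...,1]>140)&(h[...,2]>80),40):
    w=cast(s,ce,.152)[0]
    if .47<w[0]<.6 and .12<w[1]<.36: print(np.round(ce,1),a,np.round(w,4)); p.append(w)
if len(p)==4: print(rect4(p))
u=int(round(proj(s,[.527,.15,.08])[0][0]))
ref=lambda y,z: np.round(proj(s,[.527,y,z])[0],1).tolist()
print("wall top/bot",ref(.149,.11),ref(.149,.08),"sheet bot",ref(.157,.072),"lower tray top/bot",ref(.157,.012),ref(.157,0))
for v in range(75,135): print(v,h[v,u-12:u+13:12].tolist())
```

```text
t 41.65 pos [ 0.2789 -0.3589  0.3353] jaw deg -0.9 F [0.1 0.4 0.8] w 0.0431 q [-1.16  0.21  1.69  0.01  1.31 -1.15]
[297.3  65.8] 128 [0.5094 0.289 ]
[313.5  65.2] 131 [0.5601 0.2867]
[299.4  87.9] 139 [0.503 0.175]
[316.7  87.4] 143 [0.5541 0.1713]
(array([0.53165281, 0.23052046]), np.float64(86.99125624427514), array([0.11485236, 0.05099977]))
wall top/bot [308.5, 104.2] [308.4, 112.1] sheet bot [308.1, 112.5] lower tray top/bot [308.0, 127.4] [308.0, 130.2]
75 [[17, 108, 153], [18, 125, 217], [16, 125, 155]]
76 [[17, 108, 153], [17, 126, 213], [17, 121, 146]]
77 [[17, 108, 153], [17, 124, 209], [17, 117, 129]]
78 [[17, 109, 154], [17, 124, 211], [18, 119, 129]]
79 [[17, 109, 155], [17, 125, 213], [18, 116, 132]]
80 [[17, 109, 154], [18, 125, 215], [17, 113, 133]]
81 [[17, 109, 155], [18, 123, 217], [16, 122, 142]]
82 [[15, 118, 164], [18, 123, 218], [12, 153, 182]]
83 [[11, 154, 199], [18, 122, 217], [10, 167, 209]]
84 [[10, 168, 215], [17, 123, 176], [10, 170, 214]]
85 [[10, 171, 216], [17, 121, 145], [10, 168, 214]]
86 [[10, 170, 216], [17, 121, 141], [10, 170, 215]]
87 [[10, 16
[... 1813 characters left out ...]
 [16, 107, 122]]
122 [[17, 111, 181], [17, 118, 134], [17, 105, 122]]
123 [[17, 110, 178], [17, 118, 134], [16, 105, 124]]
124 [[17, 111, 173], [18, 118, 134], [16, 110, 132]]
125 [[17, 111, 154], [18, 121, 143], [17, 117, 142]]
126 [[17, 116, 145], [18, 124, 194], [17, 117, 144]]
127 [[17, 118, 145], [17, 122, 184], [17, 118, 143]]
128 [[17, 121, 146], [17, 120, 151], [17, 118, 140]]
129 [[17, 119, 144], [17, 119, 139], [17, 118, 128]]
130 [[16, 120, 134], [16, 121, 118], [16, 117, 98]]
131 [[15, 125, 116], [14, 126, 103], [13, 118, 82]]
132 [[14, 126, 105], [14, 129, 101], [13, 117, 83]]
133 [[14, 125, 104], [14, 129, 101], [13, 120, 87]]
134 [[14, 127, 104], [13, 125, 102], [13, 120, 91]]
```

```bash
python3 -c "
from rig import robot
print(robot.hand_in())"
```

```text
the job is handed in; nothing more can be done
None
```

I finished the stack in the order asked and handed it in at about 42 s. The hand-in gives no verdict.

- **Lower tray:** It slid along the bench into the rails to the end stop. The catch held when I pulled back with about 20 N. I then pushed the tray back against the stop with about 25 N. In the last top picture the catch is out behind the back edge.
- **Sheet:** It was placed on the lids at a yaw of -2.8°, against the dock's -3.0°. It sat within about 2 mm of centre when I checked, just before the upper tray went on.
- **Upper tray:** In the last top view the lid rectangle measured 115.8 × 52.3 mm (116 × 52 expected), so it is sitting level. Its yaw is -3.2°. Its centre is about 1 mm off in x and 3 mm off in y from the lower tray's.
- **Gripper and bystanders:** The gripper is empty and clear. I never went near the spare jar, brush or lid box, but did not re-measure their positions.

**Checks that disagreed or fell short:**
- The wrist camera read 2–3 mm too far in x compared with the gripper position, and I allowed for that.
- The side camera placed the upper tray about 9 mm further towards -y than the top camera. I trusted the top view. Row positions in the side picture agree with it to 1–2 pixels, and side-view lid centres are pulled towards -y by the visible rims.
- The upper tray was tilted about 2.7° in each direction as it touched down, and settled level when released.
- I could not see the sheet directly once the upper tray covered it; none of it sticks out at the back.

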